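# Fetch the yellow cast from behind the bottles

## Task

The yellow plaster cast stands on the grey board behind three small bottles. First stand all three bottles upright in the steel tray, then set the yellow cast flat in the middle of the round green turntable, and only then put each bottle back upright in the middle of the mat that has the colour of its cap. Leave the white cast where it is, and never lay a bottle over.

Things in the scene. Friction and masses are not known exactly. Their poses are not given: they have to be found in the camera images.
- bottle_brown: Brown bottle with a black cap, 42 mm diameter, 92 mm tall (straight body to about 70 mm, then a shoulder and a 26 mm wide cap). Loose, light, stands upright. Origin: centre of its underside, z up. Stands at the start on the black mat. The tallest of the three: a wide gripper that reaches down to a shorter bottle beside it may strike its cap, so it is best cleared first and put back last.
- bottle_white: White bottle with a blue cap, 36 mm diameter, 78 mm tall (straight body to about 58 mm, then a shoulder and a 22 mm wide cap). Loose, light, stands upright. Origin: centre of its underside, z up. Stands at the start on the blue mat.
- bottle_yellow: Yellow bottle with a red cap, 28 mm diameter, 62 mm tall (straight body to about 45 mm, then a shoulder and a 17 mm wide cap). Loose, light, stands upright. Origin: centre of its underside, z up. Stands at the start on the red mat.
- mat_black: Black thin rubber mat, 52 x 64 mm and 2 mm thick, fixed on the grey board (its top is 8 mm above the counter). Three such mats lie in a row 80 mm apart along the board's front edge. Origin: centre of its underside; x (short side) points from the mat to the back row of the board, y (long side) along the row of mats, z up.
- mat_blue: Blue thin rubber mat, 52 x 64 mm and 2 mm thick, fixed on the grey board (its top is 8 mm above the counter). Three such mats lie in a row 80 mm apart along the board's front edge. Origin: centre of its underside; x (short side) points from the mat to the back row of the board, y (long side) along the row of mats, z up.
- mat_red: Red thin rubber mat, 52 x 64 mm and 2 mm thick, fixed on the grey board (its top is 8 mm above the counter). Three such mats lie in a row 80 mm apart along the board's front edge. Origin: centre of its underside; x (short side) points from the mat to the back row of the board, y (long side) along the row of mats, z up.
- cast_yellow: Yellow plaster cast of a tooth arch, 53 mm (its x) x 68 mm (its y) and 29 mm high; its trimmed flat base, by which to grip it across the 53 mm, is 16 mm high. Loose, about 85 g. Stands on the 6 mm thick grey board (140 x 256 mm, fixed), in the back row, 56 to 60 mm behind a row of mats, directly behind one of the bottles. Origin: centre of its underside, x from the front to the back of the board at the start, z up.
- cast_white: White plaster cast of the same shape and size as the yellow one, loose, in the same back row; it must stay where it is. A low white jar with a 51 mm diameter and 24 mm height also stands in that row; the three places there are 80 mm apart, centre to centre. Origin: centre of its underside.
- tray: Steel instrument tray, fixed, outside 118 mm (its x) x 208 mm (its y); flat inner floor 98 x 188 mm, 2 mm above the counter; rim 15 mm high. Big enough for the three bottles in a line along y, 60 mm apart. Origin: centre of its underside, z up.
- turntable: Round green turntable on a dark foot, fixed (does not turn here), 110 mm diameter, its flat top 18 mm above the counter. Origin: centre of its underside, z up.
Not all that is in view belongs to the job. Leave any orange look-alike of the bottle_brown alone.

How it is judged:
On the way, in this order (a step that is already met when the one before it is completed fails the run):
1. all three bottles stand upright in the tray, let go, and the yellow cast has not been moved yet (15 mm) (x of bottle_brown in the frame of tray between -0.048 and 0.048 m and y of bottle_brown in the frame of tray between -0.093 and 0.093 m and z of each of bottle_brown, bottle_white, bottle_yellow in the frame of tray below 0.012 m and angle between each of bottle_brown, bottle_white, bottle_yellow's own z axis and vertical below 0.15 rad and linear speed of each of bottle_brown, bottle_white, bottle_yellow below 0.05 m/s and x of bottle_white in the frame of tray between -0.048 and 0.048 m and y of bottle_white in the frame of tray between -0.093 and 0.093 m and x of bottle_yellow in the frame of tray between -0.048 and 0.048 m and y of bottle_yellow in the frame of tray between -0.093 and 0.093 m and contact force between the fingers and bottle_brown below 0.3 N and contact force between the fingers and bottle_white below 0.3 N and contact force between the fingers and bottle_yellow below 0.3 N and distance of cast_yellow from where it was at the start of the episode below 0.015 m), for 0.2 s.
2. the yellow cast lies flat on the middle of the turntable (15 mm), let go, while the bottles still stand in the tray (x of bottle_brown in the frame of tray between -0.048 and 0.048 m and y of bottle_brown in the frame of tray between -0.093 and 0.093 m and z of each of bottle_brown, bottle_white, bottle_yellow in the frame of tray below 0.012 m and angle between each of bottle_brown, bottle_white, bottle_yellow's own z axis and vertical below 0.15 rad and linear speed of each of bottle_brown, bottle_white, bottle_yellow, cast_yellow below 0.05 m/s and x of bottle_white in the frame of tray between -0.048 and 0.048 m and y of bottle_white in the frame of tray between -0.093 and 0.093 m and x of bottle_yellow in the frame of tray between -0.048 and 0.048 m and y of bottle_yellow in the frame of tray between -0.093 and 0.093 m and horizontal distance between cast_yellow and turntable below 0.015 m and z of cast_yellow in the frame of turntable between 0.012 and 0.025 m and angle between cast_yellow's own z axis and vertical below 0.12 rad and contact force between the fingers and cast_yellow below 0.3 N), for 0.2 s.
At the end, for the whole second after the job is handed in: The yellow cast lies flat on the turntable, its centre within 15 mm of the turntable's; each bottle stands upright (within 0.12 rad) on the mat of its cap's colour, its centre within 14 mm of the mat's; the white cast is within 15 mm of where it was; all is released and at rest (horizontal distance between cast_yellow and turntable below 0.015 m and z of cast_yellow in the frame of turntable between 0.012 and 0.025 m and angle between each of cast_yellow, bottle_brown, bottle_white, bottle_yellow's own z axis and vertical below 0.12 rad and horizontal distance between bottle_brown and mat_black below 0.014 m and z of bottle_brown in the frame of mat_black below 0.008 m and horizontal distance between bottle_white and mat_blue below 0.014 m and z of bottle_white in the frame of mat_blue below 0.008 m and horizontal distance between bottle_yellow and mat_red below 0.014 m and z of bottle_yellow in the frame of mat_red below 0.008 m and linear speed of each of bottle_brown, bottle_white, bottle_yellow, cast_yellow below 0.02 m/s and distance of cast_white from where it was at the start of the episode below 0.015 m); the robot touches nothing.
It fails at once if a bottle is tipped by more than about 45 degrees (angle between any of bottle_brown, bottle_white, bottle_yellow's own z axis and vertical above 0.8 rad).
It fails at once if the white cast is moved by more than 15 mm (distance of cast_white from where it was at the start of the episode above 0.015 m).
It also fails if it takes over 152 s, if anything falls off the work surface, if the arm or the gripper's body presses on something with over 40 N, if the wrist force passes 120 N, or if a joint passes its speed limit or range.

## Robot

A 6-joint arm with a two-finger parallel gripper is mounted at the origin on a cart in front of the work surface, level with it; the furniture and walls round the work are solid. World frame = base frame: x ahead of the robot, y to its left, z up, the work surface at z = 0. Lengths are in m, angles in rad, forces in N, time in s.
With the tool pointing down it reaches from about 0.35 to 0.975 m from the base axis. Payload 7.1 kg.
Tool frame: the origin (TCP) lies at the very end of the fingers, on their centre line; the grasp point (between the pads) lies 19 mm behind it; y points along the fingers, x is the direction in which the jaws open and shut, and the axes are right-handed (so a half turn about y gives the same grasp; the last joint's range is limited). The gripper opens to 88 mm and grips with 3 to 60 N. Pads are 20 mm wide; open, the fingers measure 115 mm over their backs; the gripper's body (75 mm by 178 mm) begins 61 mm behind the grasp point.
Start: joints at [-1.145, 0.423, 1.63, -0, 1.089, -0.019], TCP at [0.269, -0.564, 0.223] pointing down, gripper open.
Joint ranges: [-3, 3], [-0.9, 2.11], [0.09, 2.58], [-1.31, 4.45], [0.11, 2.69], [-2.54, 2.54]. Speed limits (rad/s): [2.39, 2.39, 3.01, 3.14, 3.14, 3.14].

## Interface

Orientations are given as a unit quaternion [w, x, y, z].
In Python, from rig import telemetry, imaging, ticket gives the robot as it stands.
- The arm moves only by the tool servo_tool, never from a script. Its argument "rows" is one flat list of numbers, 7 for each row, row after row: the turn, a rotation vector about the tool's x, y, z in rad, then the shift along the tool's x, y, z in cm, then the gripper's target within -1 to 1 (fully open at 1, half-way at 0, shut at -1). A call has 1 to 12 rows; each row shifts and turns the pose as measured when the row begins, along the tool's axes as they then stand; what a row does not reach is not made up. A row lasts 1/10 s, in which the tool goes at most 50 mm and 8.59 degrees, less where a joint would pass 70% of its speed; a pose out of reach is approached as far as the arm can. A call with a gripper value outside its range is refused whole. The fingers move at their own pace and stop on an object; the grip force is fixed at half the most. Time passes only in rows, so rows that do not move let the fingers close. It gives the time, the measured TCP pose, the force and the opening at its end, in the units of the state.
- telemetry.read_state(): the state, without advancing time (a new reading comes with each control period).
- imaging.capture(name): name is "side" or "top" or "wrist"; returns a dict with "color" (400x640x3 uint8, red, green, blue), "z_map" (400x640 float32, m along the optical axis (not along the pixel's ray), 0 where there is no reading), "K" (3x3 intrinsics, pixels), "k1" (the pictures are not rectified: a ray, as slopes to the right and down, at radius r is drawn at 1 + k1 r^2 times it, then the intrinsics apply), "origin" and "attitude" of the camera in the world. Camera axes: x right, y up, looking along -z (the intrinsics and any distortion apply to the point x, -y, -z); pixel columns grow to the right and rows downward; lengths in m; the calibration is good to about 2 mm. A picture is of the moment at which its call begins.
- ticket.sign_off(): hands the job in, once; it reports no verdict.
The state is a dict: "clock": time; "joints": joint angles; "qvel": joint speeds; "joint_efforts": joint torques, N m; "ee_pos": TCP position; "ee_rot": TCP orientation; "ft_force": force on the tool from outside, world axes, zero at the start; "wrist_torque": the same for the moment, N m; "gripper_width": finger opening in m.
Only numpy, scipy, OpenCV 4.12 (cv2) and the standard library are available. Lean on these libraries where they do the work, as an engineer would, in place of code of your own. Each camera call takes 0.05 s, during which the arm holds its last target.

## Working session

There is one attempt and no reset: what is moved stays moved. The work goes in short steps, Python scripts to look and compute and a tool call to move; the robot and the scene stay as the last step left them, time stands still between calls to the robot, and variables do not carry over. Pictures are saved under pics/ and viewed, and the job is handed in when it is done.

Besides the shell and the picture viewer there is one more tool, called as name(argument=value, ...), one argument or row to a line, values as JSON. servo_tool: Moves the arm, as the interface text tells. Its arguments: {"type":"object","properties":{"rows":{"type":"array"}},"required":["rows"]}

```bash
ls; mkdir -p pics; python3 - <<'E'
from rig import telemetry, imaging
import cv2
s=telemetry.read_state()
print({k:(s[k] if not hasattr(s[k],'tolist') else [round(float(v),4) for v in s[k]]) for k in s})
for n in ("top","side","wrist"):
    c=imaging.capture(n); cv2.imwrite(f"pics/{n}0.png",c["color"][:,:,::-1]); print(n,c["K"].tolist(),c["k1"],c["origin"],c["attitude"])
E
```

```text
pics
{'clock': 0.0, 'joints': [-1.145, 0.4238, 1.6307, -0.0, 1.0886, -0.019], 'qvel': [-0.0009, -0.0016, 0.0009, 0.0007, 0.0, 0.0017], 'joint_efforts': [0.0014, -54.4612, -27.3668, 0.0645, 0.0227, -0.0001], 'ee_pos': [0.2687, -0.5637, 0.2219], 'ee_rot': [0.5983, -0.5977, 0.3779, -0.377], 'ft_force': [0.2623, 0.051, -0.1968], 'wrist_torque': [0.0175, 0.0005, -0.0327], 'gripper_width': 0.0879924199798824}
top [[436.791072651082, 0.0, 309.42495722295274], [0.0, 436.791072651082, 200.1164043800975], [0.0, 0.0, 1.0]] -0.09352314325896051 [0.40716698 0.03762324 1.16017712] [ 0.71070453  0.03552346 -0.04427692 -0.70119663]
side [[377.5943625449696, 0.0, 316.9050473656635], [0.0, 377.5943625449696, 194.83410961023705], [0.0, 0.0, 1.0]] 0.029202310696146903 [0.13594538 0.80306276 0.67902864] [-0.20760878 -0.09781349  0.43901875  0.8686735 ]
wrist [[328.9288118053428, 0.0, 317.302367207433], [0.0, 328.9288118053428, 202.80473088463185], [0.0, 0.0, 1.0]] 0.022190782426430463 [ 0.33692046 -0.53063623  0.38381689] [ 0.83742536 -0.11765566  0.07543048 -0.52838069]
```

View pics/top0.png

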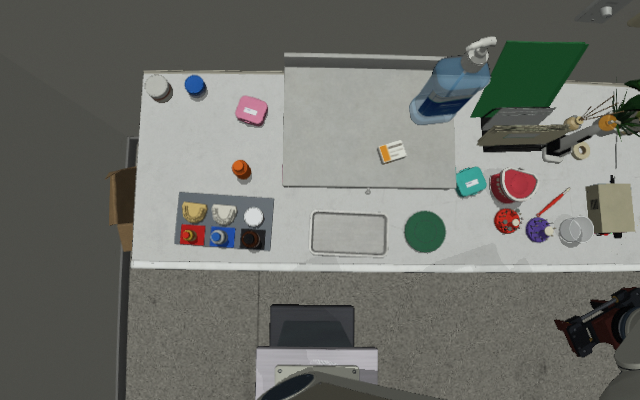

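View pics/side0.png

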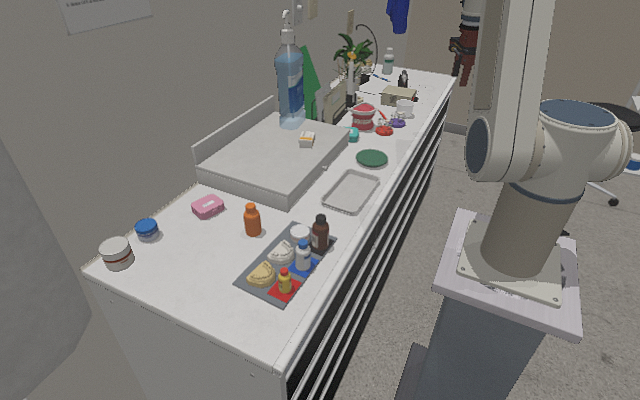

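View pics/wrist0.png

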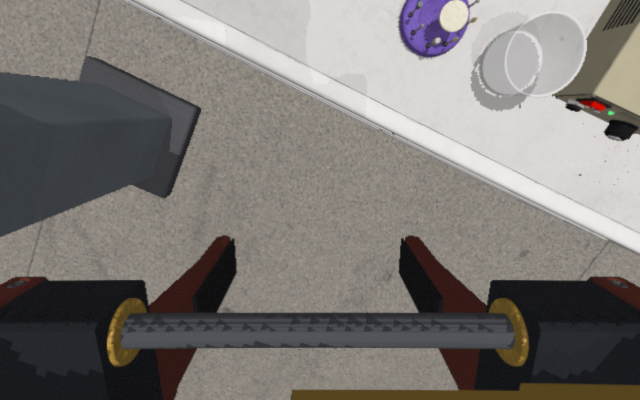

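```bash
cat > h.py <<'E'
from rig import telemetry, imaging
import cv2, numpy as np
from scipy.spatial.transform import Rotation as R
def cap(n):
    c=imaging.capture(n); c['R']=R.from_quat(np.asarray(c['attitude']),scalar_first=True).as_matrix(); return c
def ray(c,u,v):
    K=c['K']; d=np.array([(u-K[0,2])/K[0,0],(v-K[1,2])/K[1,1]]); s=d.copy()
    for _ in range(20): s=d/(1+c['k1']*(s@s))
    return c['R']@np.array([s[0],-s[1],-1.0])
def onz(c,u,v,z):
    r=ray(c,u,v); o=np.asarray(c['origin']); return o+r*(z-o[2])/r[2]
def dep(c,u,v):
    return np.asarray(c['origin'])+ray(c,u,v)*c['z_map'][int(round(v)),int(round(u))]
def cloud(c):
    vv,uu=np.mgrid[0:400,0:640]; K=c['K']
    d=np.stack([(uu-K[0,2])/K[0,0],(vv-K[1,2])/K[1,1]],-1); s=d.copy()
    for _ in range(20): s=d/(1+c['k1']*(s**2).sum(-1,keepdims=True))
    r=np.stack([s[...,0],-s[...,1],-np.ones(s.shape[:2])],-1)@c['R'].T
    P=np.asarray(c['origin'])+r*c['z_map'][...,None]; P[c['z_map']==0]=np.nan; return P
def crop(c,fn,u0,v0,u1,v1,k):
    cv2.imwrite(fn,cv2.resize(c['color'][v0:v1,u0:u1,::-1],None,fx=k,fy=k,interpolation=cv2.INTER_CUBIC))
def proj(c,P):
    q=c['R'].T@(np.asarray(P)-c['origin']); s=np.array([q[0]/-q[2],-q[1]/-q[2]]); s=s*(1+c['k1']*(s@s)); return s*c['K'][0,0]+c['K'][:2,2]
def pr(*a): print(*[np.round(x,4) if not isinstance(x,str) else x for x in a])
E
python3 - <<'E'
from h import *
c=cap("top"); crop(c,"pics/topA.png",165,180,295,260,6); crop(c,"pics/topB.png",295,190,455,270,5)
P=cloud(c)
for n,u,v in [("redcap",190,237),("bluecap",218,237),("blackcap",249,239),("ycast",194,212),("tray",349,233),("tt",425,232),("counter",300,225),("orange",240,169)]: pr(n,P[v,u])
E
```

```text
redcap [0.4343 0.3265 0.0531]
bluecap [0.4346 0.2482 0.0878]
blackcap [0.4307 0.1705 0.0984]
ycast [0.5007 0.3268 0.0215]
tray [ 0.4524 -0.0823 -0.0006]
tt [ 0.4564 -0.2815  0.0187]
counter [ 0.4722  0.0483 -0.0042]
orange [0.604  0.1988 0.0901]
```

View pics/topA.png

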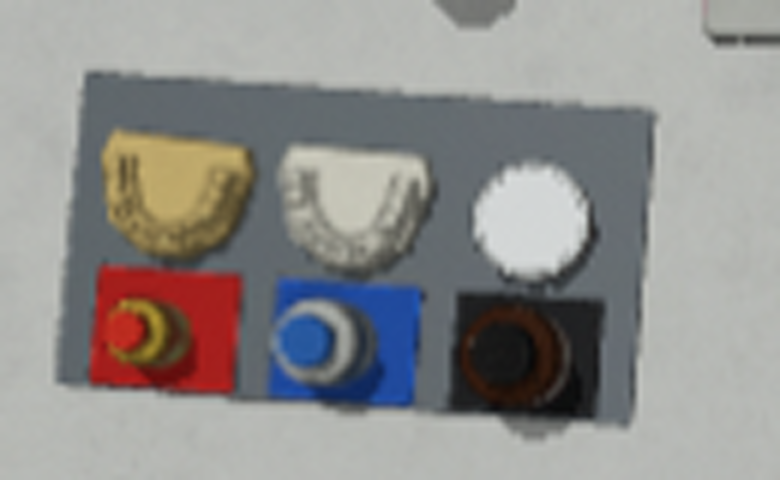

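View pics/topB.png

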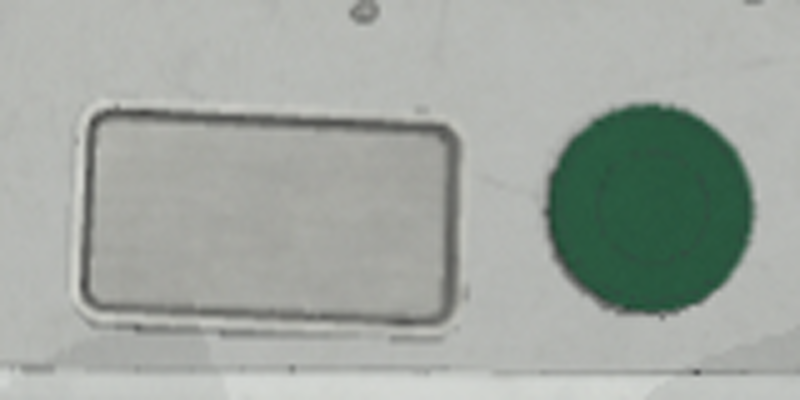

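```bash
python3 - <<'E'
from h import *
c=cap("top")
def A(x,y,z,k=6,u=165,v=180): return onz(c,u+(x+.5)/k-.5,v+(y+.5)/k-.5,z)
B=lambda x,y,z:A(x,y,z,5,295,190)
bd=np.array([A(*p,.006) for p in [(86,72),(655,108),(628,426),(57,382)]]); pr("board",bd[:,:2],"ctr",bd.mean(0)); 
pr("sides",np.linalg.norm(bd-np.roll(bd,-1,0),axis=1))
for n,q in dict(red=[(101,266),(243,276),(236,393),(90,384)],blue=[(279,278),(424,290),(416,406),(268,397)],black=[(458,293),(604,300),(598,416),(450,408)]).items():
    m=np.array([A(*p,.008) for p in q]); pr("mat",n,m.mean(0), "long dir deg",np.degrees(np.arctan2(*(m[0]-m[1])[[0,1]])),np.linalg.norm(m-np.roll(m,-1,0),axis=1))
for n,p,z in [("red",(126,331),.070),("blue",(306,342),.086),("black",(502,350),.1)]: pr("cap",n,A(*p,z))
# cast yellow back edge
pr("ycast back L,R top",A(106,130,.022),A(254,152,.022),"front",A(172,262,.022))
pr("jar",A(531,222,.03))
tr=np.array([B(*p,.015) for p in [(84,101),(460,118),(460,332),(76,326)]])
pr("tray rough",[B(77,213,.015),B(462,229,.015),B(272,107,.015),B(265,333,.015)])
pr("tt",B(650,209,.018), B(547,209,.018),B(753,209,.018),B(650,104,.018),B(650,315,.018))
# colour segmentation of green
hsv=cv2.cvtColor(c['color'],cv2.COLOR_RGB2HSV)
g=(hsv[...,0]>60)&(hsv[...,0]<90)&(hsv[...,1]>100); g[:200]=0; g[:,480:]=0
v,u=np.nonzero(g); pr("tt seg",onz(c,u.mean(),v.mean(),.018),len(u))
E
```

```text
board [[0.5562 0.3739]
 [0.5436 0.1191]
 [0.4032 0.128 ]
 [0.4182 0.3808]] ctr [0.4803 0.2505 0.006 ]
sides [0.2551 0.1406 0.2532 0.1381]
mat red [0.4421 0.3319 0.008 ] long dir deg 3.0476 [0.0636 0.0514 0.065  0.0521]
mat blue [0.4377 0.2523 0.008 ] long dir deg 3.8028 [0.0644 0.0509 0.0654 0.0524]
mat black [0.4339 0.1726 0.008 ] long dir deg 1.8823 [0.0643 0.0508 0.065  0.0504]
cap red [0.4393 0.3335 0.07  ]
cap blue [0.4356 0.2545 0.086 ]
cap black [0.4333 0.1722 0.1   ]
ycast back L,R top [0.5286 0.3591 0.022 ] [0.5198 0.2932 0.022 ] front [0.4711 0.3275 0.022 ]
jar [0.4904 0.17   0.03  ]
tray rough [[ 0.4526  0.0217  0.015 ]
 [ 0.4466 -0.181   0.015 ]
 [ 0.5097 -0.0805  0.015 ]
 [ 0.3913 -0.0772  0.015 ]]
tt [ 0.458  -0.2806  0.018 ] [ 0.4575 -0.2256  0.018 ] [ 0.4586 -0.3362  0.018 ] [ 0.5137 -0.2815  0.018 ] [ 0.4024 -0.2799  0.018 ]
tt seg [ 0.4584 -0.2807  0.018 ] 1256
```

```bash
cat >> h.py <<'E'
def tgt_R(jaw_deg):
    # tool down, tool x at angle jaw_deg from world x (in xy), tool y = -z
    a=np.radians(jaw_deg); x=np.array([np.cos(a),np.sin(a),0]); y=np.array([0,0,-1.]); return np.stack([x,y,np.cross(x,y)],1)
def st():
    s=telemetry.read_state(); p=np.array(s['ee_pos']); Rm=R.from_quat(np.array(s['ee_rot']),scalar_first=True).as_matrix()
    pr("t",s['clock'],"pos",p,"jawdeg",np.degrees(np.arctan2(Rm[1,0],Rm[0,0])),"tilt",np.degrees(np.arccos(-Rm[2,1])),"w",s['gripper_width'],"F",s['ft_force'],"j",s['joints']); return p,Rm
def go(pts,jaw,p=None,Rm=None):
    """print total tool-frame turn and shift (cm) for a sequence of world targets, jaw angle first reached"""
    if p is None: p,Rm=st()
    T=tgt_R(jaw); rv=R.from_matrix(Rm.T@T).as_rotvec(); pr("turn",rv,"deg",np.degrees(np.linalg.norm(rv)))
    pr("first shift in cur axes cm",100*Rm.T@(np.array(pts[0])-p))
    for q in pts: q=np.array(q); pr("to",q,"shift cm in target axes",100*T.T@(q-p)); p=q
E
python3 - <<'E'
from h import *
p,Rm=st(); pr(Rm)
for a in (87,-93): go([(.33,-.5,.3),(.45,-.3,.3),(.4339,.17,.3)],a,p,Rm)
E
```

```text
t 0.25 pos [ 0.2689 -0.5639  0.2223] jawdeg -64.5153 tilt 0.0402 w 0.0877 F [-0.5756  0.4341  0.4503] j [-1.145   0.4235  1.6302  0.      1.0886 -0.019 ]
[[ 4.303e-01 -3.000e-04  9.027e-01]
 [-9.027e-01  7.000e-04  4.303e-01]
 [-7.000e-04 -1.000e+00  1.000e-04]]
turn [-9.0000e-04 -2.6444e+00 -2.0000e-04] deg 151.5153
first shift in cur axes cm [-3.1469 -7.7675  8.2686]
to [ 0.33 -0.5   0.3 ] shift cm in target axes [ 6.7044 -7.7701 -5.7691]
to [ 0.45 -0.3   0.3 ] shift cm in target axes [ 20.6006   0.     -10.9368]
to [0.4339 0.17   0.3   ] shift cm in target axes [46.8513  0.      4.0676]
turn [ 1.000e-04  4.972e-01 -7.000e-04] deg 28.4848
first shift in cur axes cm [-3.1469 -7.7675  8.2686]
to [ 0.33 -0.5   0.3 ] shift cm in target axes [-6.7044 -7.7701  5.7691]
to [ 0.45 -0.3   0.3 ] shift cm in target axes [-20.6006   0.      10.9368]
to [0.4339 0.17   0.3   ] shift cm in target axes [-46.8513   0.      -4.0676]
```

servo_tool(
  rows=[0,0,0,-1,-2.6,2.8,0.45,0,0,0,-1,-2.6,2.8,0.45,0,0,0,-1,-2.6,2.8,0.45,0,0,0,-2.2,0,3.2,0.45,0,0,0,-2.2,0,3.2,0.45,0,0,0,-2.2,0,3.2,0.45,0,0,0,-2.2,0,3.2,0.45,0,0,0,-2.2,0,3.2,0.45,0,0,0,-2.2,0,3.2,0.45],
)

```text
clock: 1.15
ee_pos: [0.4527, -0.2935, 0.303]
ee_rot: [0.597, -0.596, 0.38, -0.38]
ft_force: [-0.4, -0.3, 0.2]
gripper_width: 0.0638
```

servo_tool(
  rows=[0,0,0,-3.8,0,1.8,0.45,0,0,0,-3.8,0,1.8,0.45,0,0,0,-3.8,0,1.8,0.45,0,0,0,-3.8,0,1.8,0.45,0,0,0,-3.8,0,1.8,0.45,0,0,0,-3.8,0,1.8,0.45,0,0,0,-3.8,0,1.8,0.45,0,-0.14,0,0,0,0,0.45,0,-0.14,0,0,0,0,0.45,0,-0.14,0,0,0,0,0.45,0,-0.14,0,0,0,0,0.45],
)

```text
clock: 2.25
ee_pos: [0.4541, 0.0184, 0.3037]
ee_rot: [0.682, -0.68, 0.19, -0.193]
ft_force: [-0.7, -0.4, 0.0]
gripper_width: 0.0637
```

servo_tool(
  rows=[0,-0.14,0,0,0,0,0.45,0,-0.14,0,0,0,0,0.45,0,-0.14,0,0,0,0,0.45,0,-0.14,0,0,0,0,0.45,0,-0.14,0,0,0,0,0.45,0,-0.14,0,0,0,0,0.45,0,-0.14,0,0,0,0,0.45,0,-0.14,0,0,0,0,0.45,0,-0.14,0,0,0,0,0.45,0,-0.14,0,0,0,0,0.45,0,-0.14,0,0,0,0,0.45,0,-0.14,0,0,0,0,0.45],
)

```text
clock: 3.45
ee_pos: [0.4526, 0.0188, 0.3035]
ee_rot: [-0.582, 0.583, 0.402, -0.399]
ft_force: [-0.3, -0.2, 0.2]
gripper_width: 0.0635
```

```bash
python3 - <<'E'
from h import *
go([(.434,.12,.30),(.434,.172,.25)],87)
E
```

```text
t 3.45 pos [0.4526 0.0188 0.3035] jawdeg 69.0315 tilt 0.2241 w 0.0635 F [-0.3213 -0.1542  0.1628] j [ 0.0141  0.0639  1.9093  0.002   1.1649 -1.1915]
turn [ 0.003  -0.3136  0.0025] deg 17.9701
first shift in cur axes cm [8.7787 0.3625 5.3598]
to [0.434 0.12  0.3  ] shift cm in target axes [10.0048  0.3503  2.389 ]
to [0.434 0.172 0.25 ] shift cm in target axes [5.1929 5.     0.2721]
```

servo_tool(
  rows=[0,-0.105,0,0,0,0,0.45,0,-0.105,0,0,0,0,0.45,0,-0.105,0,0,0,0,0.45,0,0,0,4,0,0.7,0.45,0,0,0,4,0,0.7,0.45,0,0,0,4,0,0.7,0.45,0,0,0,3,0,0.6,0.45,0,0,0,0,0,0,0.45],
)

```text
clock: 4.25
ee_pos: [0.4302, 0.1734, 0.304]
ee_rot: [-0.509, 0.51, 0.492, -0.489]
ft_force: [-0.0, -0.3, 0.8]
gripper_width: 0.0638
```

```bash
python3 - <<'E'
from h import *
st(); c=cap("wrist"); cv2.imwrite("pics/w1.png",c['color'][:,:,::-1]); pr(c['origin'])
E
```

```text
t 4.25 pos [0.4302 0.1734 0.304 ] jawdeg 87.8648 tilt 0.308 w 0.0638 F [-0.0387 -0.3065  0.8228] j [ 3.5730e-01  8.0800e-02  1.8896e+00  2.0000e-04  1.1658e+00 -1.1763e+00]
[0.3532 0.1765 0.4654]
```

View pics/w1.png

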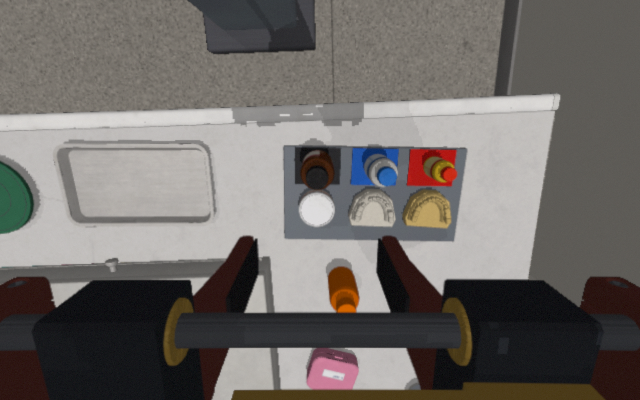

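```bash
python3 - <<'E'
from h import *
c=cap("wrist"); crop(c,"pics/w1A.png",278,138,472,248,4); crop(c,"pics/w1B.png",40,130,240,240,4)
E
```

```text
(no output)
```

View pics/w1A.png

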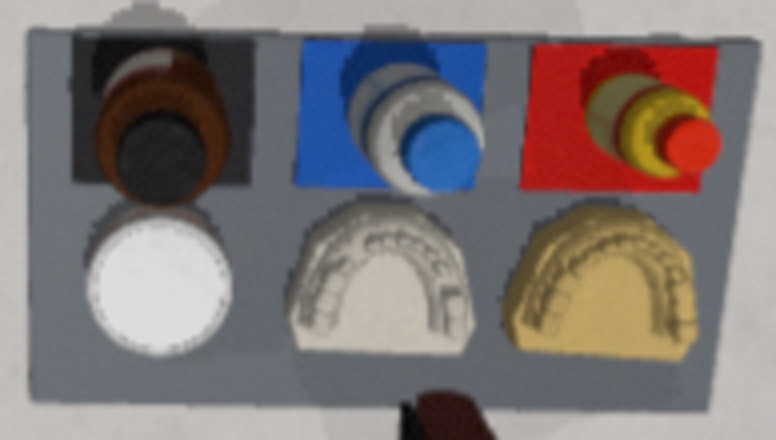

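View pics/w1B.png

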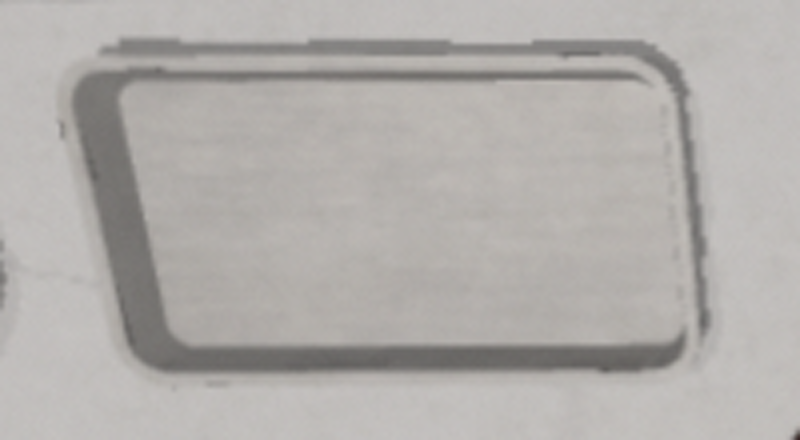

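```bash
python3 - <<'E'
from h import *
c=cap("wrist")
def A(x,y,z,u=278,v=138,k=4): return onz(c,u+(x+.5)/k-.5,v+(y+.5)/k-.5,z)
B=lambda x,y,z:A(x,y,z,40,130)
for n,q in dict(red=[(533,45),(720,43),(703,192),(521,190)],blue=[(304,40),(488,42),(474,188),(294,186)],black=[(75,33),(256,38),(252,185),(72,183)]).items():
    m=np.array([A(*p,.008) for p in q]); pr("mat",n,m.mean(0),np.linalg.norm(m-np.roll(m,-1,0),axis=1))
for n,p,z in [("red",(693,144),.070),("blue",(440,152),.086),("black",(161,157),.1)]: pr("cap",n,A(*p,z))
pr("ycast back",A(518,346,.022),A(690,360,.022),"front",A(610,205,.022))
pr("jar",A(160,286,.03))
t=np.array([B(*p,.002) for p in [(112,80),(665,77),(692,345),(172,347)]]); pr("tray in",t,t.mean(0))
t=np.array([B(*p,.015) for p in [(58,52),(690,52),(705,385),(120,385)]]); pr("tray out",t,t.mean(0))
E
```

```text
mat red [0.4418 0.3332 0.008 ] [0.0641 0.0526 0.0645 0.0513]
mat blue [0.4374 0.2531 0.008 ] [0.0634 0.0516 0.0641 0.0516]
mat black [0.4328 0.174  0.008 ] [0.0624 0.0519 0.0641 0.0529]
cap red [0.4386 0.3345 0.07  ]
cap blue [0.4346 0.2545 0.086 ]
cap black [0.4299 0.1728 0.1   ]
ycast back [0.52   0.2973 0.022 ] [0.5277 0.3588 0.022 ] front [0.4693 0.3271 0.022 ]
jar [0.4901 0.1704 0.03  ]
tray in [[ 0.3991 -0.1719  0.002 ]
 [ 0.4047  0.0177  0.002 ]
 [ 0.5032  0.0144  0.002 ]
 [ 0.4964 -0.1749  0.002 ]] [ 0.4509 -0.0787  0.002 ]
tray out [[ 0.3881 -0.1774  0.015 ]
 [ 0.3952  0.0316  0.015 ]
 [ 0.5145  0.0216  0.015 ]
 [ 0.506  -0.1867  0.015 ]] [ 0.4509 -0.0777  0.015 ]
```

```bash
python3 - <<'E'
from h import *
go([(.431,.1725,.15),(.431,.1725,.034),(.431,.1725,.17)],87)
E
```

```text
t 4.4 pos [0.4306 0.1704 0.3039] jawdeg 87.7238 tilt 0.2789 w 0.0637 F [-0.5175 -1.0083  1.3511] j [ 3.5170e-01  8.0100e-02  1.8907e+00 -1.0000e-03  1.1660e+00 -1.1789e+00]
turn [0.0048 0.0126 0.001 ] deg 0.7756
first shift in cur axes cm [ 0.1927 15.3858  0.0437]
to [0.431  0.1725 0.15  ] shift cm in target axes [ 0.2087 15.3857 -0.0269]
to [0.431  0.1725 0.034 ] shift cm in target axes [ 0.  11.6  0. ]
to [0.431  0.1725 0.17  ] shift cm in target axes [  0.  -13.6   0. ]
```

servo_tool(
  rows=[0.005,0.013,0,0.2,3.9,0,0.45,0,0,0,0,3.9,0,0.45,0,0,0,0,3.9,0,0.45,0,0,0,0,3.7,0,0.45,0,0,0,0,3,0,0.45,0,0,0,0,2,0,0.45,0,0,0,0,0,0,0.45],
)

```text
clock: 5.1
ee_pos: [0.4363, 0.1649, 0.0958]
ee_rot: [-0.515, 0.517, 0.486, -0.481]
ft_force: [-0.5, 0.1, -0.6]
gripper_width: 0.0635
```

```bash
python3 - <<'E'
from h import *
go([(.431,.1725,.034)],87)
c=cap("wrist"); cv2.imwrite("pics/w2.png",c['color'][:,:,::-1])
E
```

```text
t 5.1 pos [0.4363 0.1649 0.0958] jawdeg 86.2991 tilt 0.4485 w 0.0635 F [-0.461   0.0763 -0.616 ] j [ 3.3610e-01  3.9960e-01  2.0616e+00 -8.0000e-04  6.7260e-01 -1.1695e+00]
turn [ 0.0074 -0.0122  0.0025] deg 0.8326
first shift in cur axes cm [0.7122 6.1799 0.6258]
to [0.431  0.1725 0.034 ] shift cm in target axes [0.7352 6.1825 0.5711]
```

View pics/w2.png

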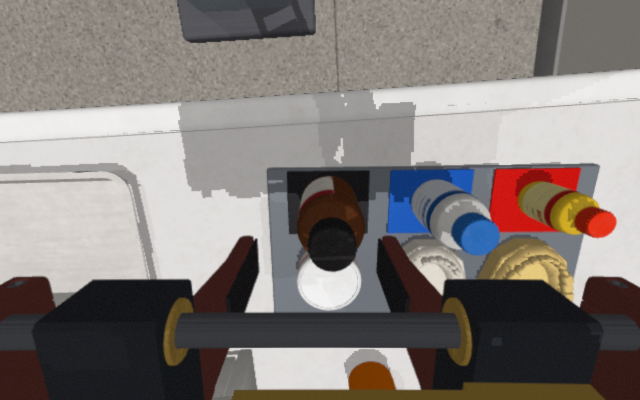

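servo_tool(
  rows=[0.007,-0.012,0,0.7,0.5,0.6,0.45,0,0,0,0,0.5,0,0.45,0,0,0,0,1,0,0.45],
)

```text
clock: 5.45
ee_pos: [0.4345, 0.173, 0.0797]
ee_rot: [-0.513, 0.514, 0.49, -0.483]
ft_force: [-0.5, -0.0, -1.0]
gripper_width: 0.0638
```

```bash
python3 - <<'E'
from h import *
go([(.431,.1725,.034)],87)
E
```

```text
t 5.45 pos [0.4345 0.173  0.0797] jawdeg 86.9325 tilt 0.5819 w 0.0638 F [-0.5063 -0.0045 -0.9691] j [ 0.3521  0.4317  2.0667  0.0038  0.6333 -1.1682]
turn [ 0.0082 -0.0012  0.006 ] deg 0.586
first shift in cur axes cm [-0.1008  4.5684  0.3807]
to [0.431  0.1725 0.034 ] shift cm in target axes [-0.073   4.5719  0.3433]
```

servo_tool(
  rows=[0.008,0,0.006,0,1.5,0.3,0.45,0,0,0,0,1.5,0.1,0.45,0,0,0,0,1.4,0.1,0.45,0,0,0,0,0,0,0.45],
)

```text
clock: 5.85
ee_pos: [0.4294, 0.1739, 0.0324]
ee_rot: [-0.513, 0.513, 0.487, -0.487]
ft_force: [-0.3, 0.2, -1.0]
gripper_width: 0.0634
```

```bash
python3 - <<'E'
from h import *
go([(.431,.1725,.034)],87)
E
```

```text
t 5.85 pos [0.4294 0.1739 0.0324] jawdeg 86.9887 tilt 0.0424 w 0.0634 F [-0.3399  0.2165 -0.9603] j [ 3.5960e-01  5.2720e-01  2.0812e+00 -1.1000e-03  5.3270e-01 -1.1577e+00]
turn [ 0.0007 -0.0002 -0.0003] deg 0.0439
first shift in cur axes cm [-0.1357 -0.1587 -0.1659]
to [0.431  0.1725 0.034 ] shift cm in target axes [-0.1357 -0.1589 -0.1658]
```

servo_tool(
  rows=[0,0,0,-0.1,-0.1,-0.1,-1,0,0,0,0,0,0,-1,0,0,0,0,0,0,-1,0,0,0,0,0,0,-1,0,0,0,0,0,0,-1],
)

```text
clock: 6.35
ee_pos: [0.431, 0.1732, 0.0342]
ee_rot: [-0.512, 0.513, 0.487, -0.486]
ft_force: [0.9, 0.5, -1.6]
gripper_width: 0.0409
```

```bash
python3 - <<'E'
from h import *
t=np.array([.4503,-.0785]);a=np.radians(-1.75); y=np.array([-np.sin(a),np.cos(a)])
for n,d in (("b",.066),("w",.002),("y",-.054)): pr(n,t+y*d)
go([(.431,.1725,.16),(.4523,-.0125,.16),(.4523,-.0125,.029)],87)
E
```

```text
b [ 0.4523 -0.0125]
w [ 0.4504 -0.0765]
y [ 0.4487 -0.1325]
t 6.35 pos [0.431  0.1732 0.0342] jawdeg 87.0105 tilt 0.089 w 0.0409 F [ 0.8974  0.5093 -1.5824] j [ 3.5690e-01  5.2420e-01  2.0791e+00 -1.4000e-03  5.3690e-01 -1.1606e+00]
turn [ 0.0015  0.0002 -0.0001] deg 0.0896
first shift in cur axes cm [ -0.0672 -12.582   -0.0225]
to [0.431  0.1725 0.16  ] shift cm in target axes [-6.59000e-02 -1.25821e+01 -3.00000e-03]
to [ 0.4523 -0.0125  0.16  ] shift cm in target axes [-18.3632   0.      -3.0953]
to [ 0.4523 -0.0125  0.029 ] shift cm in target axes [ 0.  13.1  0. ]
```

servo_tool(
  rows=[0,0,0,0,-2,0,-1,0,0,0,0,-3,0,-1,0,0,0,0,-3.5,0,-1,0,0,0,0,-3,0,-1,0,0,0,-2,-1,-0.3,-1,0,0,0,-3.3,0,-0.6,-1,0,0,0,-3.3,0,-0.6,-1,0,0,0,-3.3,0,-0.6,-1,0,0,0,-3.3,0,-0.5,-1,0,0,0,-2.5,0,-0.5,-1,0,0,0,0,0,0,-1],
)

```text
clock: 7.45
ee_pos: [0.4539, -0.0109, 0.1676]
ee_rot: [-0.51, 0.514, 0.49, -0.486]
ft_force: [0.1, 0.8, -1.6]
gripper_width: 0.041
```

```bash
python3 - <<'E'
from h import *
go([(.4523,-.0125,.06),(.4523,-.0125,.029)],88.25)
E
```

```text
t 7.45 pos [ 0.4539 -0.0109  0.1676] jawdeg 87.209 tilt 0.4701 w 0.041 F [ 0.0688  0.7588 -1.5956] j [-5.0300e-02  2.5270e-01  2.0457e+00  2.0000e-04  8.3500e-01 -1.5725e+00]
turn [ 0.0082 -0.0182  0.0001] deg 1.1423
first shift in cur axes cm [-0.1702 10.7589  0.243 ]
to [ 0.4523 -0.0125  0.06  ] shift cm in target axes [-0.1658 10.7606  0.1578]
to [ 0.4523 -0.0125  0.029 ] shift cm in target axes [0.  3.1 0. ]
```

servo_tool(
  rows=[0.008,-0.018,0,-0.2,2.5,0.2,-1,0,0,0,0,2.5,0,-1,0,0,0,0,2.5,0,-1,0,0,0,0,2.5,0,-1,0,0,0,0,1,0,-1,0,0,0,0,0,0,-1],
)

```text
clock: 8.05
ee_pos: [0.4532, -0.0105, 0.0562]
ee_rot: [-0.507, 0.509, 0.493, -0.49]
ft_force: [0.4, 0.8, -1.5]
gripper_width: 0.0409
```

```bash
python3 - <<'E'
from h import *
go([(.4523,-.0125,.029)],88.25)
E
```

```text
t 8.05 pos [ 0.4532 -0.0105  0.0562] jawdeg 88.1301 tilt 0.2729 w 0.0409 F [ 0.3836  0.8336 -1.5464] j [-5.0200e-02  4.6730e-01  2.1006e+00  2.0000e-03  5.6910e-01 -1.5900e+00]
turn [ 0.0047 -0.0021  0.001 ] deg 0.2981
first shift in cur axes cm [-0.2042  2.7173  0.0986]
to [ 0.4523 -0.0125  0.029 ] shift cm in target axes [-0.2014  2.7179  0.0864]
```

Lower the last 2.7 cm, pause, then release.

servo_tool(
  rows=[0.004,0,0,-0.2,1,0.1,-1,0,0,0,0,1,0,-1,0,0,0,0,0.5,0,-1,0,0,0,0,0.15,0,-1,0,0,0,0,0,0,-1],
)

```text
clock: 8.55
ee_pos: [0.4542, -0.012, 0.03]
ee_rot: [-0.507, 0.509, 0.493, -0.491]
ft_force: [-1.1, -0.1, -0.6]
gripper_width: 0.0409
```

```bash
python3 - <<'E'
from h import *
go([(.4523,-.0125,.028)],88.25)
E
```

```text
t 8.55 pos [ 0.4542 -0.012   0.03  ] jawdeg 88.1625 tilt 0.2685 w 0.0409 F [-1.0923 -0.1403 -0.6184] j [-0.0534  0.524   2.1034  0.0023  0.5096 -1.5941]
turn [ 0.0046 -0.0015  0.001 ] deg 0.2825
first shift in cur axes cm [-0.0562  0.1988  0.1857]
to [ 0.4523 -0.0125  0.028 ] shift cm in target axes [-0.0558  0.1997  0.1848]
```

servo_tool(
  rows=[0,0,0,0,0.15,0,-1,0,0,0,0,0,0,-1,0,0,0,0,0,0,0.2,0,0,0,0,0,0,0.4,0,0,0,0,0,0,0.4,0,0,0,0,-2,0,0.4,0,0,0,0,-4,0,0.4,0,0,0,0,-4,0,0.4,0,0,0,0,-4,0,0.4],
)

```text
clock: 9.45
ee_pos: [0.4506, -0.0121, 0.1693]
ee_rot: [0.51, -0.507, -0.491, 0.493]
ft_force: [1.5, 0.5, -0.2]
gripper_width: 0.0612
```

```bash
python3 - <<'E'
from h import *
go([(.435,.2545,.16),(.435,.2545,.10)],87)
c=cap("top"); crop(c,"pics/t2.png",165,180,455,270,2.5)
E
```

```text
t 9.45 pos [ 0.4506 -0.0121  0.1693] jawdeg 88.143 tilt 0.2773 w 0.0612 F [ 1.4968  0.4568 -0.1753] j [-5.4000e-02  2.5070e-01  2.0431e+00  1.5000e-03  8.5250e-01 -1.5933e+00]
turn [-0.0047  0.02    0.0012] deg 1.1763
first shift in cur axes cm [26.5927  0.9766  2.4155]
to [0.435  0.2545 0.16  ] shift cm in target axes [26.5403  0.9329  2.9501]
to [0.435  0.2545 0.1   ] shift cm in target axes [0. 6. 0.]
```

View pics/t2.png

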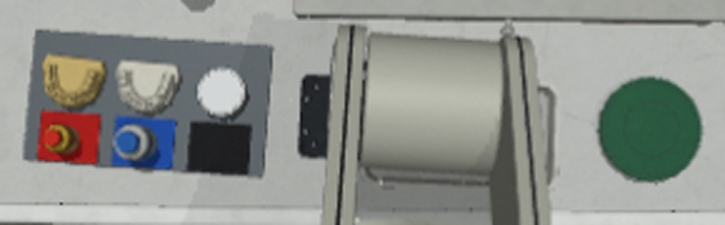

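servo_tool(
  rows=[-0.005,0.02,0,2.5,0,0.3,0.3,0,0,0,4,0,0.4,0.3,0,0,0,4,0,0.4,0.3,0,0,0,4,0,0.4,0.3,0,0,0,4,0,0.4,0.3,0,0,0,4,0,0.4,0.3,0,0,0,3,0,0.4,0.3,0,0,0,0.8,0,0.2,0.3,0,0,0,0,0,0,0.3],
)

```text
clock: 10.4
ee_pos: [0.442, 0.2615, 0.1797]
ee_rot: [-0.509, 0.519, 0.492, -0.479]
ft_force: [0.2, 0.4, 0.1]
gripper_width: 0.0574
```

```bash
python3 - <<'E'
from h import *
go([(.435,.2545,.10),(.435,.2545,.029)],87)
c=cap("wrist"); cv2.imwrite("pics/w3.png",c['color'][:,:,::-1])
c=cap("top"); crop(c,"pics/t3.png",165,180,455,270,2.5)
E
```

```text
t 10.4 pos [0.442  0.2615 0.1797] jawdeg 86.7807 tilt 1.3949 w 0.0574 F [0.1979 0.4306 0.1196] j [ 0.517   0.3104  1.923  -0.0129  0.8861 -0.9895]
turn [ 0.0241 -0.0039  0.0036] deg 1.4124
first shift in cur axes cm [-0.7657  7.9458  0.8533]
to [0.435  0.2545 0.1   ] shift cm in target axes [-0.7339  7.9668  0.6646]
to [0.435  0.2545 0.029 ] shift cm in target axes [0.  7.1 0. ]
```

View pics/t3.png

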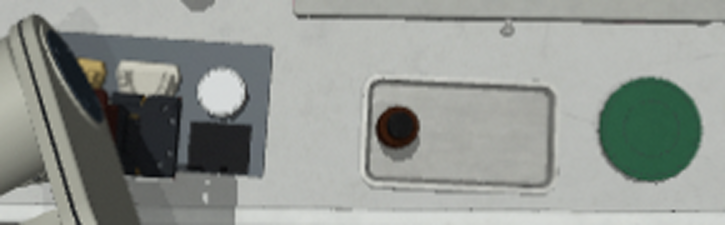

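View pics/w3.png

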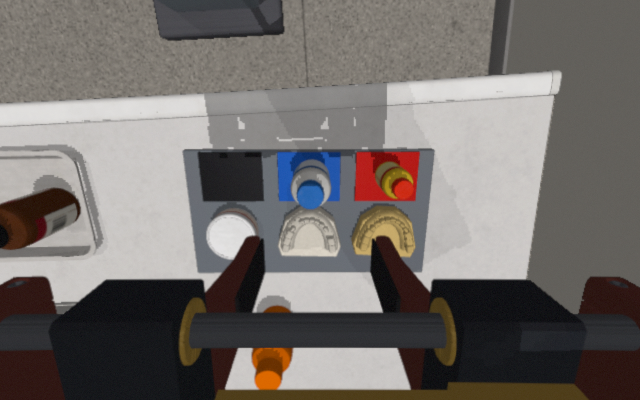

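servo_tool(
  rows=[0.024,-0.004,0.004,-0.8,1,0.8,0.3,0,0,0,0,2,0,0.3,0,0,0,0,2,0,0.3,0,0,0,0,2,0,0.3,0,0,0,0,0,0,0.3],
)

```text
clock: 11.0
ee_pos: [0.4318, 0.2436, 0.1058]
ee_rot: [0.516, -0.514, -0.482, 0.487]
ft_force: [0.4, 0.2, -0.9]
gripper_width: 0.0571
```

```bash
python3 - <<'E'
from h import *
go([(.435,.2545,.029)],87)
E
```

```text
t 11.0 pos [0.4318 0.2436 0.1058] jawdeg 86.5057 tilt 0.4292 w 0.0571 F [ 0.4259  0.1982 -0.8836] j [ 4.8920e-01  4.1980e-01  1.9849e+00  1.2000e-03  7.4430e-01 -1.0215e+00]
turn [-0.0068 -0.0086 -0.0032] deg 0.6551
first shift in cur axes cm [ 1.1276  7.6726 -0.3053]
to [0.435  0.2545 0.029 ] shift cm in target axes [ 1.1008  7.6781 -0.2628]
```

servo_tool(
  rows=[-0.007,-0.009,-0.003,1.1,0,-0.3,0.3,0,0,0,0.1,2,0,0.3,0,0,0,0.1,2,0,0.3,0,0,0,0,0,0,0.3],
)

```text
clock: 11.4
ee_pos: [0.4382, 0.2561, 0.0673]
ee_rot: [-0.513, 0.514, 0.487, -0.485]
ft_force: [0.4, -0.7, 0.2]
gripper_width: 0.057
```

```bash
python3 - <<'E'
from h import *
go([(.435,.2545,.029)],87)
E
```

```text
t 11.4 pos [0.4382 0.2561 0.0673] jawdeg 86.8618 tilt 0.2192 w 0.057 F [ 0.4036 -0.6943  0.1999] j [ 5.0540e-01  4.9840e-01  1.9809e+00  2.0000e-04  6.5850e-01 -1.0108e+00]
turn [ 0.0032 -0.0024  0.0021] deg 0.2592
first shift in cur axes cm [-0.187   3.8297  0.3225]
to [0.435  0.2545 0.029 ] shift cm in target axes [-0.1781  3.8311  0.3107]
```

servo_tool(
  rows=[0.003,0,0.002,-0.2,1.5,0.3,0.3,0,0,0,0,1.5,0,0.3,0,0,0,0,0.8,0,0.3,0,0,0,0,0,0,0.3],
)

```text
clock: 11.8
ee_pos: [0.4387, 0.2562, 0.033]
ee_rot: [-0.513, 0.514, 0.489, -0.484]
ft_force: [-0.3, 0.4, -0.2]
gripper_width: 0.057
```

```bash
python3 - <<'E'
from h import *
go([(.435,.2545,.029)],87)
E
```

```text
t 11.8 pos [0.4387 0.2562 0.033 ] jawdeg 86.8709 tilt 0.3923 w 0.057 F [-0.2855  0.4374 -0.2396] j [ 5.0500e-01  5.6260e-01  1.9890e+00  4.0000e-04  5.8310e-01 -1.0115e+00]
turn [ 0.0057 -0.0023  0.0038] deg 0.4132
first shift in cur axes cm [-0.1895  0.3999  0.3587]
to [0.435  0.2545 0.029 ] shift cm in target axes [-0.1871  0.4026  0.3569]
```

servo_tool(
  rows=[0.006,0,0.004,-0.2,0.4,0.3,0.3,0,0,0,0,0,0,0.3,0,0,0,0,0,0,-1,0,0,0,0,0,0,-1,0,0,0,0,0,0,-1,0,0,0,0,0,0,-1],
)

```text
clock: 12.4
ee_pos: [0.4372, 0.2553, 0.0318]
ee_rot: [-0.513, 0.514, 0.487, -0.485]
ft_force: [0.1, -1.3, -1.0]
gripper_width: 0.0343
```

```bash
python3 - <<'E'
from h import *
go([(.435,.2545,.16),(.4504,-.0765,.16),(.4504,-.0765,.026)],87)
E
```

```text
t 12.4 pos [0.4372 0.2553 0.0318] jawdeg 86.8788 tilt 0.1968 w 0.0343 F [ 0.1256 -1.2611 -1.0093] j [ 5.0500e-01  5.6440e-01  1.9907e+00  1.0000e-04  5.8310e-01 -1.0114e+00]
turn [ 0.0029 -0.0021  0.0019] deg 0.2312
first shift in cur axes cm [ -0.0633 -12.8223   0.1747]
to [0.435  0.2545 0.16  ] shift cm in target axes [ -0.0868 -12.8216   0.2118]
to [ 0.4504 -0.0765  0.16  ] shift cm in target axes [-32.974    0.      -3.2702]
to [ 0.4504 -0.0765  0.026 ] shift cm in target axes [ 0.  13.4  0. ]
```

servo_tool(
  rows=[0,0,0,0,-2,0,-1,0,0,0,0,-3.5,0,-1,0,0,0,0,-3.5,0,-1,0,0,0,0,-3.5,0,-1,0,0,0,0,-2,0,-1,0,0,0,-2,0,-0.3,-1,0,0,0,-3.5,0,-0.3,-1,0,0,0,-3.8,0,-0.4,-1,0,0,0,-3.8,0,-0.4,-1,0,0,0,-3.8,0,-0.4,-1],
)

```text
clock: 13.4
ee_pos: [0.4455, 0.0836, 0.183]
ee_rot: [-0.511, 0.512, 0.49, -0.487]
ft_force: [0.4, 0.0, -0.1]
gripper_width: 0.0344
```

```bash
python3 - <<'E'
from h import *
go([(.4504,-.0765,.17),(.4504,-.0765,.026)],88.25)
E
```

```text
t 13.4 pos [0.4455 0.0836 0.183 ] jawdeg 87.3418 tilt 0.261 w 0.0344 F [ 0.3812  0.0219 -0.0644] j [ 1.5850e-01  2.2760e-01  2.0329e+00  1.5000e-03  8.7670e-01 -1.3668e+00]
turn [ 0.0041 -0.0159  0.002 ] deg 0.9452
first shift in cur axes cm [-15.9768   1.2735  -1.223 ]
to [ 0.4504 -0.0765  0.17  ] shift cm in target axes [-15.9917   1.3009  -0.9748]
to [ 0.4504 -0.0765  0.026 ] shift cm in target axes [ 0.  14.4  0. ]
```

servo_tool(
  rows=[0.004,-0.016,0,-3.8,0,-0.2,-1,0,0,0,-3.8,0,-0.2,-1,0,0,0,-3.8,0,-0.2,-1,0,0,0,-2.6,0,-0.2,-1,0,0,0,-1,0,-0.1,-1,0,0,0,0,0,0,-1,0,0,0,0,0,0,-1],
)

```text
clock: 14.1
ee_pos: [0.4476, -0.0755, 0.1829]
ee_rot: [0.509, -0.508, -0.492, 0.491]
ft_force: [-1.0, 0.0, -0.9]
gripper_width: 0.0341
```

```bash
python3 - <<'E'
from h import *
go([(.4504,-.0765,.026)],88.25)
E
```

```text
t 14.1 pos [ 0.4476 -0.0755  0.1829] jawdeg 87.9798 tilt 0.1151 w 0.0341 F [-0.9765  0.0254 -0.9257] j [-0.1947  0.2309  2.0288  0.0025  0.8824 -1.7318]
turn [-0.0001 -0.0047  0.002 ] deg 0.2937
first shift in cur axes cm [-0.1199 15.6851 -0.2841]
to [ 0.4504 -0.0765  0.026 ] shift cm in target axes [-0.0898 15.6854 -0.2815]
```

servo_tool(
  rows=[0,-0.005,0,-0.1,2,-0.2,-1,0,0,0,0,2.5,0,-1,0,0,0,0,2.5,0,-1,0,0,0,0,2.5,0,-1,0,0,0,0,1.5,0,-1,0,0,0,0,0,0,-1],
)

```text
clock: 14.7
ee_pos: [0.4515, -0.0687, 0.0704]
ee_rot: [-0.505, 0.505, 0.496, -0.493]
ft_force: [-0.7, -0.6, -0.8]
gripper_width: 0.0347
```

```bash
python3 - <<'E'
from h import *
go([(.4504,-.0765,.026)],88.25)
E
```

```text
t 14.7 pos [ 0.4515 -0.0687  0.0704] jawdeg 88.7893 tilt 0.2417 w 0.0347 F [-0.7056 -0.6176 -0.8299] j [-0.1792  0.4415  2.0884  0.0056  0.609  -1.7334]
turn [0.0032 0.0094 0.0027] deg 0.5908
first shift in cur axes cm [-0.7972  4.4377  0.1034]
to [ 0.4504 -0.0765  0.026 ] shift cm in target axes [-0.7859  4.4402  0.0816]
```

servo_tool(
  rows=[0.003,0.009,0.003,-0.8,1,0.1,-1,0,0,0,-0.1,1.2,0,-1,0,0,0,-0.1,1.2,0,-1,0,0,0,0,0.6,0,-1,0,0,0,0,0,0,-1],
)

```text
clock: 15.2
ee_pos: [0.4518, -0.0779, 0.0288]
ee_rot: [-0.506, 0.508, 0.493, -0.492]
ft_force: [0.2, 0.5, -0.2]
gripper_width: 0.0347
```

```bash
python3 - <<'E'
from h import *
go([(.4504,-.0765,.026)],88.25)
E
```

```text
t 15.2 pos [ 0.4518 -0.0779  0.0288] jawdeg 88.3841 tilt 0.1649 w 0.0347 F [ 0.1749  0.4956 -0.2252] j [-1.9640e-01  5.3020e-01  2.0937e+00 -8.0000e-04  5.1490e-01 -1.7383e+00]
turn [ 0.0027  0.0023 -0.0008] deg 0.2125
first shift in cur axes cm [0.1337 0.2821 0.1425]
to [ 0.4504 -0.0765  0.026 ] shift cm in target axes [0.1331 0.2826 0.1421]
```

servo_tool(
  rows=[0,0,0,0,0.25,0,-1,0,0,0,0,0,0,-1,0,0,0,0,0,0,0,0,0,0,0,0,0,0.05,0,0,0,0,0,0,0.05,0,0,0,0,-2,0,0.05,0,0,0,0,-3,0,0.05,0,0,0,0,-4,0,0.05,0,0,0,0,-4,0,0.05,0,0,0,0,-2,0,0.05,0,0,0,0,0,0,0.05],
)

```text
clock: 16.3
ee_pos: [0.4517, -0.0779, 0.183]
ee_rot: [-0.506, 0.508, 0.494, -0.492]
ft_force: [-0.6, 0.2, -0.4]
gripper_width: 0.0458
```

```bash
python3 - <<'E'
from h import *
go([(.439,.334,.18),(.439,.334,.10)],87)
c=cap("wrist"); cv2.imwrite("pics/w4.png",c['color'][:,:,::-1])
E
```

```text
t 16.3 pos [ 0.4517 -0.0779  0.183 ] jawdeg 88.3575 tilt 0.2554 w 0.0458 F [-0.5852  0.1974 -0.3827] j [-1.9650e-01  2.3470e-01  2.0228e+00 -4.0000e-04  8.7960e-01 -1.7384e+00]
turn [ 0.0043  0.0237 -0.001 ] deg 1.3815
first shift in cur axes cm [41.1372  0.2494  2.4477]
to [0.439 0.334 0.18 ] shift cm in target axes [41.0674  0.3039  3.4205]
to [0.439 0.334 0.1  ] shift cm in target axes [0. 8. 0.]
```

View pics/w4.png

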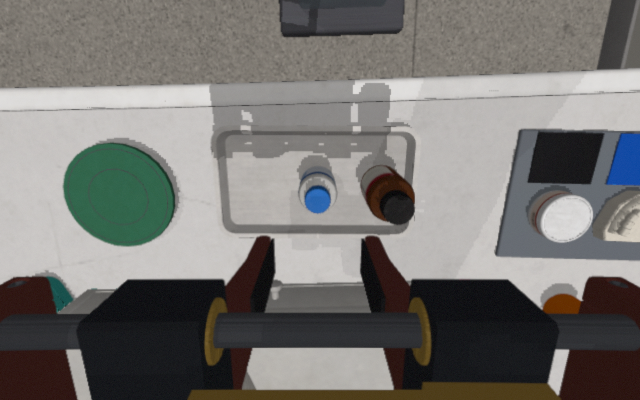

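servo_tool(
  rows=[0.004,0.024,0,3,0,0.2,0.15,0,0,0,4,0,0.2,0.15,0,0,0,4,0,0.2,0.15,0,0,0,4,0,0.3,0.15,0,0,0,4,0,0.3,0.15,0,0,0,4,0,0.3,0.15,0,0,0,4,0,0.4,0.15,0,0,0,4,0,0.4,0.15,0,0,0,4,0,0.4,0.15,0,0,0,3.5,0,0.4,0.15,0,0,0,2,0,0.3,0.15,0,0,0,0,0,0,0.15],
)

```text
clock: 17.55
ee_pos: [0.4294, 0.3409, 0.1611]
ee_rot: [0.517, -0.511, -0.477, 0.494]
ft_force: [0.3, -0.3, -0.1]
gripper_width: 0.0504
```

```bash
python3 - <<'E'
from h import *
go([(.439,.334,.10),(.439,.334,.022)],87)
E
```

```text
t 17.55 pos [0.4294 0.3409 0.1611] jawdeg 86.7062 tilt 1.4671 w 0.0504 F [ 0.2688 -0.2631 -0.0789] j [ 0.6461  0.404   1.8298  0.0068  0.9328 -0.8712]
turn [-0.0226 -0.0053 -0.012 ] deg 1.4978
first shift in cur axes cm [-0.5568  6.0907 -1.1347]
to [0.439 0.334 0.1  ] shift cm in target axes [-0.6354  6.1076 -0.9934]
to [0.439 0.334 0.022] shift cm in target axes [0.  7.8 0. ]
```

servo_tool(
  rows=[-0.023,-0.005,-0.012,-0.6,1,-1,0.15,0,0,0,0,1.5,0,0.15,0,0,0,0,1.5,0,0.15,0,0,0,0,1.5,0,0.15,0,0,0,0,0,0,0.15],
)

```text
clock: 18.05
ee_pos: [0.4352, 0.3282, 0.097]
ee_rot: [0.513, -0.513, -0.483, 0.491]
ft_force: [-0.8, 0.5, -0.8]
gripper_width: 0.0509
```

```bash
python3 - <<'E'
from h import *
go([(.439,.334,.022)],87)
E
```

```text
t 18.05 pos [0.4352 0.3282 0.097 ] jawdeg 87.065 tilt 0.6049 w 0.0509 F [-0.7867  0.5271 -0.7597] j [ 0.6251  0.4923  1.879  -0.002   0.7808 -0.8931]
turn [-0.0073  0.0011 -0.0076] deg 0.6082
first shift in cur axes cm [ 0.6563  7.4966 -0.4047]
to [0.439 0.334 0.022] shift cm in target axes [ 0.5995  7.5041 -0.3493]
```

servo_tool(
  rows=[-0.007,0,-0.008,0.7,0,-0.4,0.15,0,0,0,0.1,1.5,0,0.15,0,0,0,0.1,1.5,0,0.15,0,0,0,0.1,1,0,0.15,0,0,0,0,0,0,0.15],
)

```text
clock: 18.55
ee_pos: [0.4407, 0.3373, 0.0543]
ee_rot: [0.513, -0.513, -0.487, 0.486]
ft_force: [0.3, 0.6, -0.6]
gripper_width: 0.0506
```

```bash
python3 - <<'E'
from h import *
go([(.439,.334,.022)],87)
E
```

```text
t 18.55 pos [0.4407 0.3373 0.0543] jawdeg 86.9823 tilt 0.0754 w 0.0506 F [ 0.3071  0.5873 -0.5956] j [ 6.3170e-01  5.7050e-01  1.8776e+00  7.0000e-04  6.9230e-01 -8.8700e-01]
turn [ 0.0007 -0.0003  0.0011] deg 0.0775
first shift in cur axes cm [-0.3467  3.2252  0.1522]
to [0.439 0.334 0.022] shift cm in target axes [-0.3431  3.2257  0.1501]
```

servo_tool(
  rows=[0,0,0,-0.3,1,0.15,0.15,0,0,0,0,1.2,0,0.15,0,0,0,0,0.9,0,0.15,0,0,0,0,0,0,0.15],
)

```text
clock: 18.95
ee_pos: [0.4392, 0.3344, 0.0211]
ee_rot: [0.513, -0.513, -0.488, 0.486]
ft_force: [0.2, -0.8, 0.4]
gripper_width: 0.0506
```

```bash
python3 - <<'E'
from h import *
go([(.439,.334,.022)],87)
c=cap("wrist"); cv2.imwrite("pics/w5.png",c['color'][:,:,::-1])
E
```

```text
t 18.95 pos [0.4392 0.3344 0.0211] jawdeg 86.9981 tilt 0.1296 w 0.0506 F [ 0.1721 -0.7745  0.3561] j [ 6.2900e-01  6.2520e-01  1.8896e+00  6.0000e-04  6.2450e-01 -8.8990e-01]
turn [ 0.0015 -0.      0.0017] deg 0.1296
first shift in cur axes cm [-0.0427 -0.0871  0.0162]
to [0.439 0.334 0.022] shift cm in target axes [-0.0428 -0.087   0.0163]
```

View pics/w5.png

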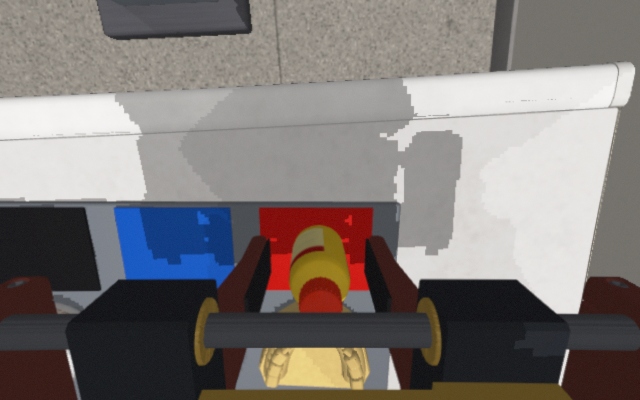

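servo_tool(
  rows=[0,0,0,0,0,0,-1,0,0,0,0,0,0,-1,0,0,0,0,0,0,-1,0,0,0,0,0,0,-1,0,0,0,0,0,0,-1],
)

```text
clock: 19.5
ee_pos: [0.4403, 0.3353, 0.0228]
ee_rot: [-0.513, 0.513, 0.489, -0.485]
ft_force: [0.8, -0.1, 0.9]
gripper_width: 0.0267
```

servo_tool(
  rows=[0,0,0,0,-2,0,-1,0,0,0,0,-3.5,0,-1,0,0,0,0,-3.5,0,-1,0,0,0,0,-3.5,0,-1,0,0,0,0,-3,0,-1,0,0,0,-2,0,-0.1,-1,0,0,0,-3.5,0,-0.1,-1,0,0,0,-4,0,-0.2,-1,0,0,0,-4,0,-0.2,-1,0,0,0,-4,0,-0.2,-1,0,0,0,-4,0,-0.2,-1,0,0,0,-4,0,-0.2,-1],
)

```text
clock: 20.7
ee_pos: [0.4343, 0.0705, 0.1791]
ee_rot: [0.511, -0.511, -0.49, 0.488]
ft_force: [1.2, -0.1, 0.2]
gripper_width: 0.0268
```

```bash
python3 - <<'E'
from h import *
go([(.4487,-.1325,.17),(.4487,-.1325,.016)],88.25)
E
```

```text
t 20.7 pos [0.4343 0.0705 0.1791] jawdeg 87.4771 tilt 0.1295 w 0.0268 F [ 1.1743 -0.0516  0.2444] j [ 0.1325  0.2162  2.0608  0.0025  0.8635 -1.3959]
turn [ 0.0008 -0.0135  0.0021] deg 0.7838
first shift in cur axes cm [-20.2183   0.8725  -2.3317]
to [ 0.4487 -0.1325  0.17  ] shift cm in target axes [-20.246    0.9131  -2.0595]
to [ 0.4487 -0.1325  0.016 ] shift cm in target axes [ 0.  15.4  0. ]
```

Release TCP height: 0.0228 − 0.006 ≈ 0.017.

servo_tool(
  rows=[0,-0.014,0,-3.5,0,-0.4,-1,0,0,0,-3.8,0,-0.4,-1,0,0,0,-3.8,0,-0.4,-1,0,0,0,-3.8,0,-0.4,-1,0,0,0,-2.8,0,-0.3,-1,0,0,0,-1.5,0,-0.1,-1,0,0,0,0,0,0,-1,0,0,0,0,0,0,-1],
)

```text
clock: 21.5
ee_pos: [0.4365, -0.1369, 0.1716]
ee_rot: [0.513, -0.506, -0.488, 0.492]
ft_force: [0.3, 0.0, -0.4]
gripper_width: 0.0269
```

```bash
python3 - <<'E'
from h import *
go([(.4487,-.1325,.017)],88.25)
E
```

```text
t 21.5 pos [ 0.4365 -0.1369  0.1716] jawdeg 87.8145 tilt 0.6445 w 0.0269 F [ 0.3301  0.0402 -0.4389] j [-3.2960e-01  2.5910e-01  2.0236e+00 -8.0000e-04  8.7010e-01 -1.8617e+00]
turn [-0.0109 -0.0076  0.0027] deg 0.7774
first shift in cur axes cm [ 0.448  15.4491 -1.3737]
to [ 0.4487 -0.1325  0.017 ] shift cm in target axes [ 0.4794 15.462  -1.2083]
```

servo_tool(
  rows=[-0.011,-0.008,0.003,0.3,1.5,-1.3,-1,0,0,0,-0.1,2,0,-1,0,0,0,-0.1,2.5,0,-1,0,0,0,-0.1,2.5,0,-1,0,0,0,-0.1,1.5,0,-1,0,0,0,0,0,0,-1],
)

```text
clock: 22.1
ee_pos: [0.4473, -0.1329, 0.0674]
ee_rot: [0.506, -0.506, -0.494, 0.494]
ft_force: [-0.8, 0.7, 0.3]
gripper_width: 0.0268
```

```bash
python3 - <<'E'
from h import *
go([(.4487,-.1325,.017)],88.25)
E
```

```text
t 22.1 pos [ 0.4473 -0.1329  0.0674] jawdeg 88.6194 tilt 0.0543 w 0.0268 F [-0.8262  0.6735  0.3163] j [-3.1450e-01  4.5870e-01  2.0657e+00  6.0000e-04  6.1810e-01 -1.8616e+00]
turn [-0.0007  0.0064  0.0006] deg 0.3734
first shift in cur axes cm [ 0.0365  5.0355 -0.1416]
to [ 0.4487 -0.1325  0.017 ] shift cm in target axes [ 0.0403  5.0356 -0.1376]
```

servo_tool(
  rows=[0,0.006,0,0,1.2,-0.1,-1,0,0,0,0,1.5,0,-1,0,0,0,-0.1,1.3,0,-1,0,0,0,0,0.8,0,-1,0,0,0,0,0,0,-1],
)

```text
clock: 22.6
ee_pos: [0.4496, -0.1318, 0.0185]
ee_rot: [-0.506, 0.508, 0.493, -0.492]
ft_force: [-1.0, -0.5, -0.5]
gripper_width: 0.0269
```

```bash
python3 - <<'E'
from h import *
go([(.4487,-.1325,.017)],88.25)
E
```

```text
t 22.6 pos [ 0.4496 -0.1318  0.0185] jawdeg 88.3878 tilt 0.1352 w 0.0269 F [-0.9556 -0.4779 -0.4584] j [-3.1090e-01  5.6020e-01  2.0728e+00  1.1000e-03  5.0630e-01 -1.8546e+00]
turn [ 0.0024  0.0024 -0.0001] deg 0.193
first shift in cur axes cm [-0.0726  0.1527  0.0848]
to [ 0.4487 -0.1325  0.017 ] shift cm in target axes [-0.0728  0.1529  0.0843]
```

servo_tool(
  rows=[0,0,0,0,0.15,0,-1,0,0,0,0,0,0,-1,0,0,0,0,0,0,-0.2,0,0,0,0,0,0,-0.1,0,0,0,0,0,0,-0.1,0,0,0,0,-1.5,0,-0.1,0,0,0,0,-3,0,-0.1,0,0,0,0,-4,0,-0.1,0,0,0,0,-4,0,0.3,0,0,0,0,-4,0,1,0,0,0,0,0,0,1],
)

```text
clock: 23.7
ee_pos: [0.4496, -0.1318, 0.19]
ee_rot: [-0.506, 0.508, 0.494, -0.492]
ft_force: [0.3, 1.0, 0.7]
gripper_width: 0.06
```

```bash
python3 - <<'E'
from h import *
go([(.45,.0,.2),(.5,.328,.2)],-3)
c=cap("wrist"); cv2.imwrite("pics/w6.png",c['color'][:,:,::-1])
c=cap("side"); crop(c,"pics/s6.png",220,100,420,320,3)
E
```

```text
t 23.7 pos [ 0.4496 -0.1318  0.19  ] jawdeg 88.3655 tilt 0.2397 w 0.06 F [0.3228 0.9665 0.6938] j [-3.1090e-01  2.3850e-01  1.9965e+00  7.0000e-04  9.0240e-01 -1.8536e+00]
turn [0.0037 1.5946 0.0028] deg 91.3658
first shift in cur axes cm [13.175  -1.0143  0.33  ]
to [0.45 0.   0.2 ] shift cm in target axes [-0.6481 -1.0046 13.1639]
to [0.5   0.328 0.2  ] shift cm in target axes [ 3.2765  0.     33.0167]
```

View pics/w6.png

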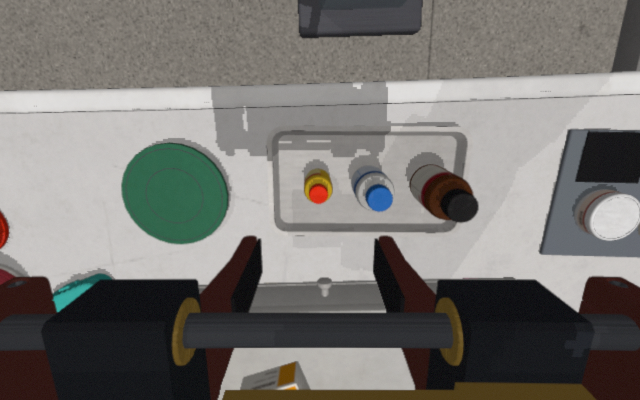

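View pics/s6.png

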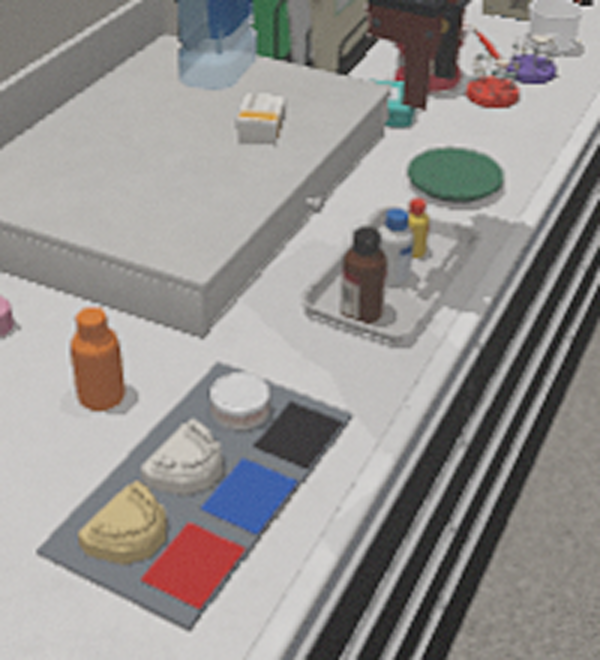

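servo_tool(
  rows=[0,0,0,3,0,-0.2,1,0,0,0,4,0,-0.2,1,0,0,0,4,0,-0.2,1,0,0,0,4,0,-0.2,1,0,0,0,4,0,-0.2,1,0,0,0,4,0,-0.2,1,0,0,0,4,0,-0.2,1,0,0,0,4,0,-0.2,1,0,0,0,4,0,-0.2,1,0,0,0,4,0,-0.2,1,0,0,0,3,0,-0.2,1,0,0,0,2,0,-0.2,1],
)

```text
clock: 25.0
ee_pos: [0.4724, 0.3197, 0.1618]
ee_rot: [0.516, -0.502, -0.479, 0.503]
ft_force: [-0.1, -0.5, 0.2]
gripper_width: 0.0877
```

servo_tool(
  rows=[0,0.145,0,0,0,0,1,0,0.145,0,0,0,0,1,0,0.145,0,0,0,0,1,0,0.145,0,0,0,0,1,0,0.145,0,0,0,0,1,0,0.145,0,0,0,0,1,0,0.145,0,0,0,0,1,0,0.145,0,0,0,0,1,0,0.145,0,0,0,0,1,0,0.145,0,0,0,0,1,0,0.145,0,0,0,0,1,0,0,0,0,0,0,1],
)

```text
clock: 26.2
ee_pos: [0.457, 0.3142, 0.1314]
ee_rot: [-0.692, 0.719, -0.066, 0.013]
ft_force: [-0.9, -0.3, 0.5]
gripper_width: 0.0876
```

```bash
python3 - <<'E'
from h import *
go([(.498,.328,.15),(.498,.328,.01)],-3)
c=cap("wrist"); cv2.imwrite("pics/w7.png",c['color'][:,:,::-1])
E
```

```text
t 26.2 pos [0.457  0.3142 0.1314] jawdeg -6.4334 tilt 4.8407 w 0.0876 F [-0.8651 -0.2632  0.514 ] j [0.5738 0.4794 1.7927 0.0155 0.9531 0.675 ]
turn [ 0.0409 -0.0583 -0.074 ] deg 5.8826
first shift in cur axes cm [ 3.7745 -2.2174  1.7359]
to [0.498 0.328 0.15 ] shift cm in target axes [ 4.0225 -1.8608  1.5917]
to [0.498 0.328 0.01 ] shift cm in target axes [ 0. 14.  0.]
```

View pics/w7.png

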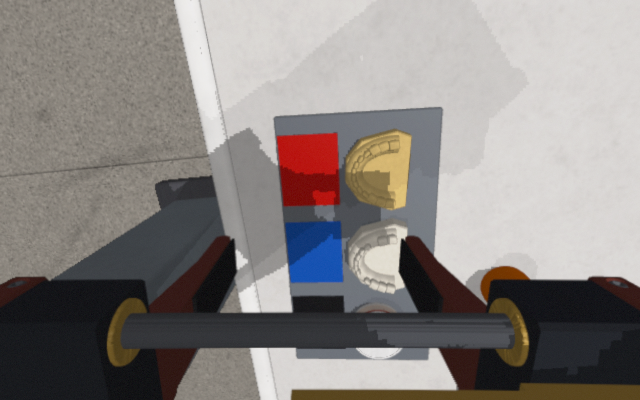

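servo_tool(
  rows=[0.041,-0.058,-0.074,2,-1,0.8,1,0,0,0,1.8,-0.9,0.8,1,0,0,0,0,0,0,1,0,0,0,0,0,0,1],
)

```text
clock: 26.65
ee_pos: [0.4944, 0.3258, 0.1435]
ee_rot: [-0.706, 0.708, -0.013, 0.009]
ft_force: [0.9, -0.5, -0.3]
gripper_width: 0.0877
```

```bash
python3 - <<'E'
from h import *
go([(.498,.328,.15),(.498,.328,.01)],-3)
c=cap("wrist"); crop(c,"pics/w8.png",220,80,470,290,3)
E
```

```text
t 26.65 pos [0.4944 0.3258 0.1435] jawdeg -1.8093 tilt 0.3869 w 0.0877 F [ 0.9119 -0.4502 -0.2657] j [ 0.5626  0.4783  1.7544 -0.      0.9157  0.5942]
turn [ 0.0039  0.0208 -0.0055] deg 1.2526
first shift in cur axes cm [ 0.3533 -0.6508  0.2275]
to [0.498 0.328 0.15 ] shift cm in target axes [ 0.352  -0.648   0.2374]
to [0.498 0.328 0.01 ] shift cm in target axes [ 0. 14.  0.]
```

View pics/w8.png

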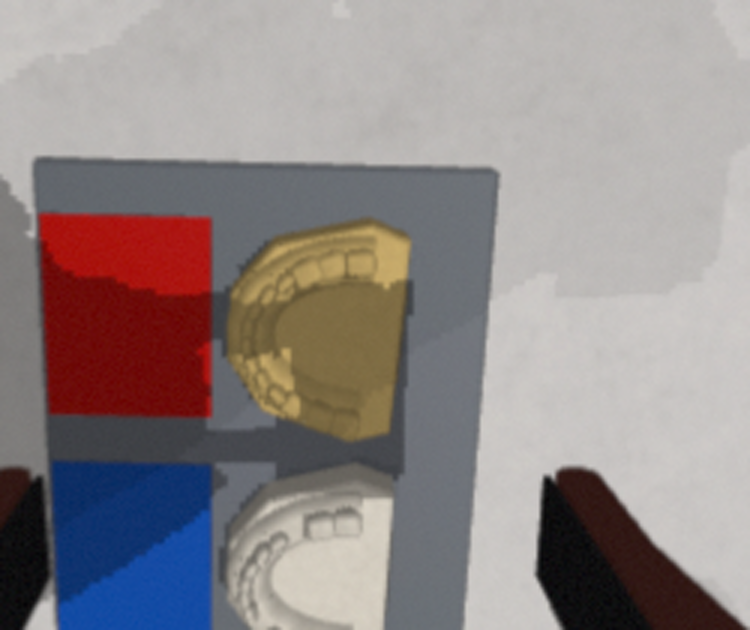

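```bash
python3 - <<'E'
from h import *
c=cap("wrist")
def A(x,y,z,u=220,v=80,k=3): return onz(c,u+(x+.5)/k-.5,v+(y+.5)/k-.5,z)
b1,b2,f=A(411,240,.022),A(390,436,.022),A(228,335,.022)
pr("back",b1,b2,"front",f,"angle",np.degrees(np.arctan2(*(b1-b2)[[0,1]])))
m=np.array([A(*p,.008) for p in [(40,214),(211,218),(211,416),(50,415)]]); pr("red",m.mean(0))
d=(b1-b2)/np.linalg.norm(b1-b2); n=np.array([d[1],-d[0],0]); mid=(b1+b2)/2; pr("depth",(mid-f)@n,"centre",mid-n*((mid-f)@n)/2)
E
```

```text
back [0.5284 0.3582 0.022 ] [0.5221 0.2985 0.022 ] front [0.4744 0.3317 0.022 ] angle 6.0095
red [0.4426 0.3343 0.008 ]
depth 0.051 centre [0.4999 0.3311 0.022 ]
```

```bash
python3 - <<'E'
from h import *
go([(.499,.329,.011)],-6.5)
E
```

```text
t 26.75 pos [0.4945 0.3259 0.1438] jawdeg -1.8577 tilt 0.354 w 0.0878 F [ 0.8677 -0.1066 -0.7294] j [ 5.6270e-01  4.7790e-01  1.7543e+00 -1.0000e-04  9.1560e-01  5.9520e-01]
turn [ 0.0037  0.081  -0.0049] deg 4.6563
first shift in cur axes cm [ 0.5099 13.2748  0.3675]
to [0.499 0.329 0.011] shift cm in target axes [ 0.4151 13.2785  0.3554]
```

servo_tool(
  rows=[0.004,0.081,-0.005,0.5,0,0.4,1,0,0,0,0,2,0,1,0,0,0,0,2,0,1,0,0,0,0,2,0,1,0,0,0,0,2,0,1,0,0,0,0,0,0,1],
)

```text
clock: 27.35
ee_pos: [0.4952, 0.3282, 0.0595]
ee_rot: [-0.705, 0.707, -0.041, 0.038]
ft_force: [0.2, -0.3, 0.6]
gripper_width: 0.0876
```

```bash
python3 - <<'E'
from h import *
go([(.499,.329,.011)],-6.5)
E
```

```text
t 27.35 pos [0.4952 0.3282 0.0595] jawdeg -6.3868 tilt 0.2354 w 0.0876 F [ 0.2289 -0.3388  0.5533] j [5.6500e-01 6.0430e-01 1.7837e+00 7.0000e-04 7.5760e-01 6.7600e-01]
turn [ 0.0022  0.002  -0.0035] deg 0.2613
first shift in cur axes cm [0.3841 4.8461 0.1336]
to [0.499 0.329 0.011] shift cm in target axes [0.367  4.8477 0.1236]
```

servo_tool(
  rows=[0.002,0,-0.003,0.4,1,0.1,1,0,0,0,0,1.5,0,1,0,0,0,0,1.2,0,1,0,0,0,0,0.5,0,1,0,0,0,0,0,0,1],
)

```text
clock: 27.85
ee_pos: [0.4997, 0.329, 0.0154]
ee_rot: [0.706, -0.706, 0.039, -0.039]
ft_force: [0.5, 0.6, 0.4]
gripper_width: 0.0877
```

```bash
python3 - <<'E'
from h import *
go([(.499,.329,.011)],-6.5)
E
```

```text
t 27.85 pos [0.4997 0.329  0.0154] jawdeg -6.3247 tilt 0.0532 w 0.0877 F [0.5137 0.6096 0.4427] j [5.6240e-01 6.7820e-01 1.7836e+00 3.0000e-04 6.7890e-01 6.7250e-01]
turn [-0.0007  0.0031  0.0006] deg 0.1832
first shift in cur axes cm [-0.0645  0.4432 -0.0109]
to [0.499 0.329 0.011] shift cm in target axes [-0.0642  0.4433 -0.0108]
```

servo_tool(
  rows=[0,0,0,0,0.4,0,1,0,0,0,0,0,0,1],
)

```text
clock: 28.05
ee_pos: [0.4999, 0.3292, 0.0114]
ee_rot: [0.706, -0.706, 0.039, -0.039]
ft_force: [0.3, -0.6, 0.4]
gripper_width: 0.0882
```

```bash
python3 - <<'E'
from h import *
st()
c=cap("side"); crop(c,"pics/s9.png",220,200,360,320,5)
c=cap("wrist"); cv2.imwrite("pics/w9.png",c['color'][:,:,::-1])
E
```

```text
t 28.05 pos [0.4999 0.3292 0.0114] jawdeg -6.3254 tilt 0.0795 w 0.0882 F [ 0.2752 -0.571   0.3887] j [5.6240e-01 6.8500e-01 1.7834e+00 3.0000e-04 6.7180e-01 6.7250e-01]
```

View pics/s9.png

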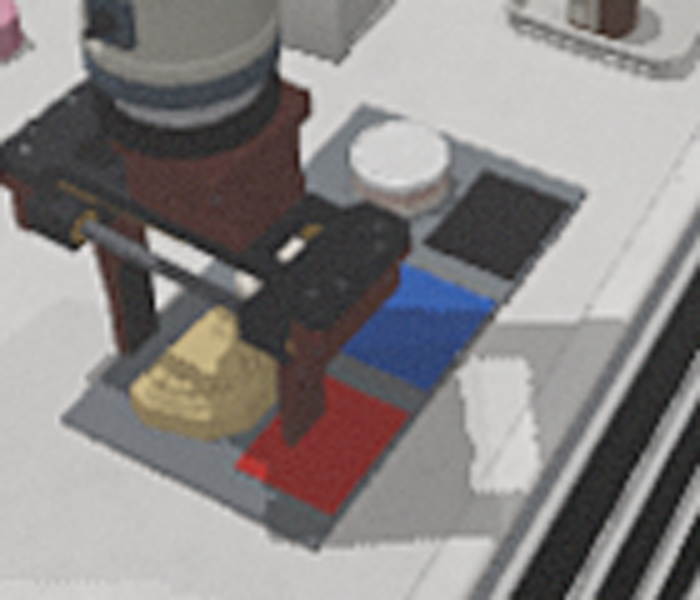

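View pics/w9.png

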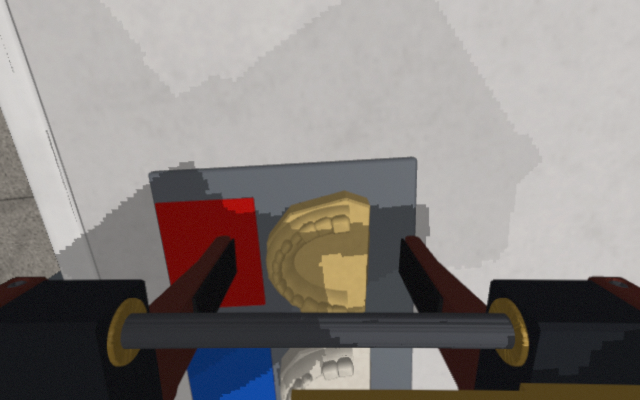

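servo_tool(
  rows=[0,0,0,0,0,0,-1,0,0,0,0,0,0,-1,0,0,0,0,0,0,-1,0,0,0,0,0,0,-1,0,0,0,0,0,0,-1],
)

```text
clock: 28.65
ee_pos: [0.5009, 0.3299, 0.0132]
ee_rot: [0.707, -0.705, 0.038, -0.04]
ft_force: [0.7, -1.6, -1.5]
gripper_width: 0.0513
```

servo_tool(
  rows=[0,0,0,0,-1,0,-1,0,0,0,0,-2,0,-1,0,0,0,0,-2,0,-1,0,0,0,0,0,0,-1],
)

```text
clock: 29.05
ee_pos: [0.5001, 0.3293, 0.0652]
ee_rot: [0.707, -0.706, 0.038, -0.04]
ft_force: [0.9, 0.3, -1.4]
gripper_width: 0.0507
```

```bash
python3 - <<'E'
from h import *
go([(.499,.329,.17),(.4584,-.2807,.17)],-6.5)
c=cap("side"); crop(c,"pics/s10.png",220,180,360,320,5)
c=cap("wrist"); cv2.imwrite("pics/w10.png",c['color'][:,:,::-1])
E
```

```text
t 29.05 pos [0.5001 0.3293 0.0652] jawdeg -6.3234 tilt 0.1285 w 0.0507 F [ 0.8716  0.3082 -1.4011] j [5.624e-01 5.983e-01 1.776e+00 3.000e-04 7.651e-01 6.725e-01]
turn [-0.0015  0.0031  0.0016] deg 0.2185
first shift in cur axes cm [ -0.0894 -10.4761  -0.0295]
to [0.499 0.329 0.17 ] shift cm in target axes [ -0.1064 -10.4758  -0.046 ]
to [ 0.4584 -0.2807  0.17  ] shift cm in target axes [  2.8681   0.     -61.0377]
```

View pics/s10.png

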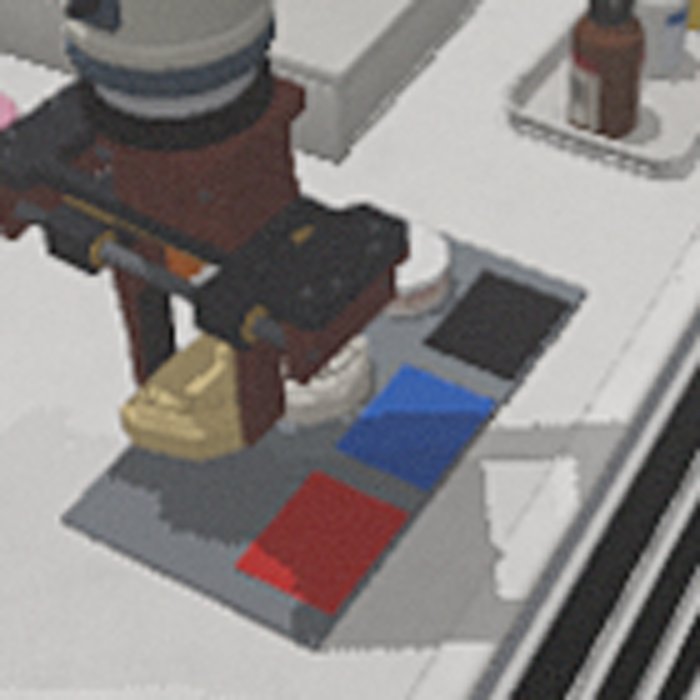

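View pics/w10.png

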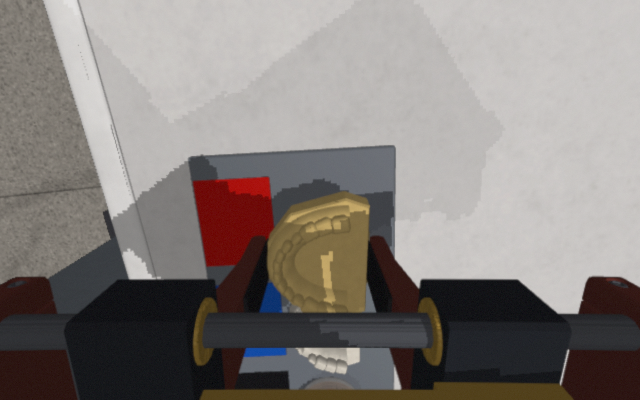

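servo_tool(
  rows=[0,0,0,0,-2.5,0,-1,0,0,0,0,-3,0,-1,0,0,0,0,-3,0,-1,0,0,0,0,-2.5,0,-1,0,0,0,0,0,-2,-1,0,0,0,0.2,0,-3.5,-1,0,0,0,0.2,0,-3.5,-1,0,0,0,0.2,0,-3.5,-1,0,0,0,0.2,0,-3.5,-1,0,0,0,0.2,0,-3.5,-1,0,0,0,0.2,0,-3.5,-1],
)

```text
clock: 30.25
ee_pos: [0.4741, 0.0856, 0.1617]
ee_rot: [-0.702, 0.71, -0.045, 0.028]
ft_force: [-0.1, -0.7, -1.2]
gripper_width: 0.0511
```

```bash
python3 - <<'E'
from h import *
go([(.4584,-.2807,.17)],-6.5)
E
```

```text
t 30.25 pos [0.4741 0.0856 0.1617] jawdeg -5.934 tilt 1.5007 w 0.0511 F [-0.125  -0.6763 -1.2167] j [ 0.1587  0.3149  1.9715 -0.0095  0.8804  0.2682]
turn [ 0.0137  0.01   -0.0223] deg 1.6069
first shift in cur axes cm [  2.2014  -0.3849 -36.6071]
to [ 0.4584 -0.2807  0.17  ] shift cm in target axes [  2.5821  -0.8337 -36.5747]
```

servo_tool(
  rows=[0.014,0.01,-0.022,0.3,-0.5,-3.4,-1,0,0,0,0.3,-0.3,-3.6,-1,0,0,0,0.3,-0.3,-3.6,-1,0,0,0,0.3,-0.2,-3.6,-1,0,0,0,0.3,-0.2,-3.6,-1,0,0,0,0.3,-0.2,-3.6,-1,0,0,0,0.3,-0.2,-3.6,-1,0,0,0,0.3,-0.2,-3.6,-1,0,0,0,0.1,0,-3.5,-1,0,0,0,0,0,-2,-1,0,0,0,0,0,-1.5,-1,0,0,0,0,0,0,-1],
)

```text
clock: 31.45
ee_pos: [0.4305, -0.2916, 0.1605]
ee_rot: [0.708, -0.703, 0.056, -0.03]
ft_force: [1.0, 0.3, -0.9]
gripper_width: 0.0513
```

```bash
python3 - <<'E'
from h import *
go([(.4584,-.2807,.06)],-6.5)
c=cap("wrist"); cv2.imwrite("pics/w11.png",c['color'][:,:,::-1])
E
```

```text
t 31.45 pos [ 0.4305 -0.2916  0.1605] jawdeg -6.9819 tilt 2.1274 w 0.0513 F [ 0.9842  0.3061 -0.8627] j [-0.6106  0.3719  1.8849 -0.016   0.9197 -0.4787]
turn [-0.0053 -0.0085 -0.0368] deg 2.1825
first shift in cur axes cm [3.0004 9.9494 1.3678]
to [ 0.4584 -0.2807  0.06  ] shift cm in target axes [ 2.6447 10.0459  1.3965]
```

View pics/w11.png

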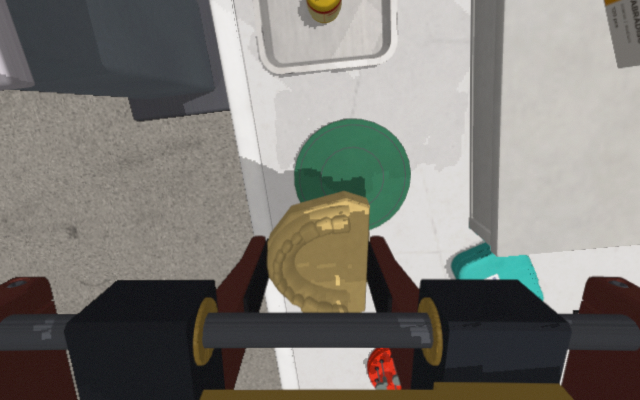

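```bash
python3 - <<'E'
from h import *
p,Rm=st(); c=cap("wrist")
for (u,v) in [(368,207),(345,192),(366,311),(268,250)]:
    q=onz(c,u,v,p[2]-.007+.016); pr((u,v),100*Rm.T@(q-p))
E
```

```text
t 31.5 pos [ 0.4302 -0.2905  0.1602] jawdeg -6.967 tilt 2.1937 w 0.0512 F [-1.3306  0.5955 -2.0517] j [-0.6093  0.3716  1.8861 -0.0157  0.9202 -0.4779]
[368 207] [ 2.3992 -0.9734  3.0641]
[345 192] [ 1.2765 -0.9265  3.7984]
[366 311] [ 2.5254 -1.012  -2.6611]
[268 250] [-2.547  -0.7999  0.7344]
```

servo_tool(
  rows=[-0.005,-0.008,-0.037,2.8,0,1,-1,0,0,0,0,1.5,0,-1,0,0,0,0,2,0,-1,0,0,0,0,2,0,-1,0,0,0,0,0,0,-1],
)

```text
clock: 32.05
ee_pos: [0.4586, -0.2767, 0.1009]
ee_rot: [0.707, -0.705, 0.039, -0.037]
ft_force: [-0.8, 0.0, -1.9]
gripper_width: 0.0507
```

```bash
python3 - <<'E'
from h import *
go([(.4584,-.2825,.0255)],-6.5)
E
```

```text
t 32.05 pos [ 0.4586 -0.2767  0.1009] jawdeg -6.2032 tilt 0.2462 w 0.0507 F [-0.7938  0.012  -1.8813] j [-0.5663  0.4726  1.9031  0.003   0.7697 -0.4602]
turn [-0.0035  0.0052 -0.0025] deg 0.3854
first shift in cur axes cm [ 0.0634  7.5421 -0.6068]
to [ 0.4584 -0.2825  0.0255] shift cm in target axes [ 0.0479  7.5443 -0.5799]
```

servo_tool(
  rows=[-0.004,0.005,-0.002,0.1,1,-0.7,-1,0,0,0,0,1.5,0,-1,0,0,0,0,1.5,0,-1,0,0,0,0,1.2,0,-1,0,0,0,0,0,0,-1],
)

```text
clock: 32.55
ee_pos: [0.4601, -0.2836, 0.0482]
ee_rot: [-0.705, 0.707, -0.038, 0.04]
ft_force: [-0.4, -0.0, -1.0]
gripper_width: 0.0507
```

```bash
python3 - <<'E'
from h import *
go([(.4584,-.2825,.0255)],-6.5)
E
```

```text
t 32.55 pos [ 0.4601 -0.2836  0.0482] jawdeg -6.366 tilt 0.1989 w 0.0507 F [-0.3902 -0.0411 -1.0013] j [-5.7380e-01  5.6590e-01  1.9126e+00 -1.9000e-03  6.5980e-01 -4.6120e-01]
turn [0.0025 0.0023 0.0024] deg 0.2397
first shift in cur axes cm [-0.1833  2.2717  0.0977]
to [ 0.4584 -0.2825  0.0255] shift cm in target axes [-0.178   2.2723  0.0916]
```

servo_tool(
  rows=[0.002,0,0.002,-0.2,1,0.1,-1,0,0,0,0,0.8,0,-1,0,0,0,0,0.3,0,-1,0,0,0,0,0,0,-1,0,0,0,0,0,0,-1],
)

```text
clock: 33.05
ee_pos: [0.459, -0.283, 0.0267]
ee_rot: [-0.705, 0.707, -0.039, 0.04]
ft_force: [-0.4, -0.4, -1.1]
gripper_width: 0.0508
```

```bash
python3 - <<'E'
from h import *
go([(.4584,-.2825,.0255)],-6.5)
E
```

```text
t 33.05 pos [ 0.459  -0.283   0.0267] jawdeg -6.3712 tilt 0.1518 w 0.0508 F [-0.3775 -0.374  -1.1438] j [-5.745e-01  6.035e-01  1.918e+00 -4.000e-04  6.175e-01 -4.629e-01]
turn [0.0014 0.0022 0.0022] deg 0.1991
first shift in cur axes cm [-0.0653  0.1247  0.0474]
to [ 0.4584 -0.2825  0.0255] shift cm in target axes [-0.0651  0.1249  0.047 ]
```

servo_tool(
  rows=[0,0,0,0,0.15,0,-1,0,0,0,0,0,0,-1,0,0,0,0,0,0,0.4,0,0,0,0,0,0,0.7,0,0,0,0,0,0,0.8,0,0,0,0,0,0,0.8,0,0,0,0,-2,0,0.8,0,0,0,0,-4,0,0.8,0,0,0,0,-4,0,0.8,0,0,0,0,-4,0,0.6,0,0,0,0,-2,0,0.3,0,0,0,0,0,0,0],
)

```text
clock: 34.25
ee_pos: [0.4587, -0.2828, 0.1916]
ee_rot: [-0.705, 0.707, -0.039, 0.04]
ft_force: [0.0, 0.4, -0.3]
gripper_width: 0.0584
```

```bash
python3 - <<'E'
from h import *
go([(.4487,-.1325,.19)],88)
c=cap("wrist"); cv2.imwrite("pics/w12.png",c['color'][:,:,::-1])
c=cap("top"); crop(c,"pics/t12.png",295,190,455,270,5)
E
```

```text
t 34.25 pos [ 0.4587 -0.2828  0.1916] jawdeg -6.3762 tilt 0.1538 w 0.0584 F [ 0.0497  0.4101 -0.283 ] j [-5.7450e-01  3.3690e-01  1.8477e+00 -3.0000e-04  9.5430e-01 -4.6300e-01]
turn [ 3.0000e-03 -1.6472e+00  6.0000e-04] deg 94.3764
first shift in cur axes cm [-2.661   0.1281 14.8268]
to [ 0.4487 -0.1325  0.19  ] shift cm in target axes [14.9864  0.1552  1.5216]
```

View pics/w12.png

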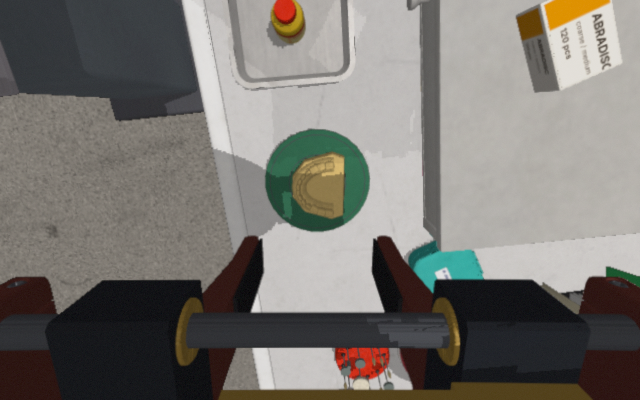

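View pics/t12.png

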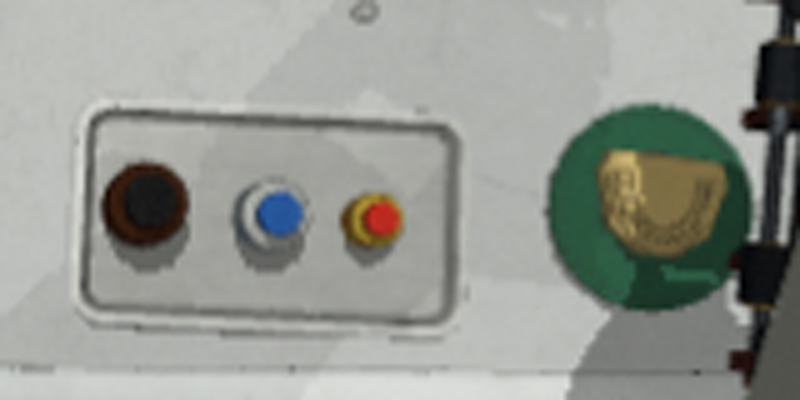

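```bash
python3 - <<'E'
from h import *
c=cap("top")
B=lambda x,y,z:onz(c,295+(x+.5)/5-.5,190+(y+.5)/5-.5,z)
pr("cast",B(663,204,.036),B(663,204,.046)); pr("corners",B(608,152,.034),B(726,166,.034),"front",B(660,257,.034))
for n,p,z in [("y",(383,219),.064),("w",(280,214),.080),("b",(150,202),.094)]: pr(n,B(*p,z))
E
```

```text
cast [ 0.4599 -0.2825  0.036 ] [ 0.4594 -0.2797  0.046 ]
corners [ 0.4868 -0.2544  0.034 ] [ 0.4802 -0.3169  0.034 ] front [ 0.4325 -0.2811  0.034 ]
y [ 0.4495 -0.1316  0.064 ]
w [ 0.4508 -0.0779  0.08  ]
b [ 0.4553 -0.0128  0.094 ]
```

servo_tool(
  rows=[0,0,0,0,0,4,0.1,0,0,0,0,0,4,0.1,0,0,0,0,0,3,0.1,0,-0.13,0,0,-0.2,0,0.1,0,-0.13,0,0,-0.2,0,0.1,0,-0.13,0,0,-0.2,0,0.1,0,-0.13,0,0,-0.2,0,0.1,0,-0.13,0,0,-0.2,0,0.1,0,-0.13,0,0,-0.2,0,0.1,0,-0.13,0,0,-0.2,0,0.1,0,-0.13,0,0,-0.2,0,0.1,0,-0.13,0,0,-0.2,0,0.1],
)

```text
clock: 35.6
ee_pos: [0.4557, -0.1626, 0.1809]
ee_rot: [0.616, -0.588, -0.36, 0.381]
ft_force: [0.3, 0.1, 1.0]
gripper_width: 0.0479
```

servo_tool(
  rows=[0,-0.13,0,0,0,0,0.1,0,-0.13,0,0,0,0,0.1,0,-0.13,0,0,0,0,0.1,0,-0.08,0,0,0,0,0.1,0,0,0,0,0,0,0.1],
)

```text
clock: 36.1
ee_pos: [0.4497, -0.1603, 0.1707]
ee_rot: [0.516, -0.471, -0.497, 0.515]
ft_force: [-0.7, -0.3, 0.6]
gripper_width: 0.0481
```

```bash
python3 - <<'E'
from h import *
go([(.4496,-.1318,.1),(.4496,-.1318,.0165)],88.25)
E
```

```text
t 36.1 pos [ 0.4497 -0.1603  0.1707] jawdeg 91.3992 tilt 3.9325 w 0.0481 F [-0.6502 -0.2757  0.6379] j [-3.6800e-01  3.1370e-01  1.9469e+00  1.2000e-03  9.4960e-01 -1.9648e+00]
turn [-0.0638  0.0558  0.0254] deg 5.0685
first shift in cur axes cm [ 2.6553  7.1307 -0.5113]
to [ 0.4496 -0.1318  0.1   ] shift cm in target axes [2.8477 7.0739 0.0955]
to [ 0.4496 -0.1318  0.0165] shift cm in target axes [0.   8.35 0.  ]
```

servo_tool(
  rows=[-0.064,0.056,0.025,2.7,0,-0.1,0,0,0,0,0,0,0,0,0,0,0,0,1.5,0,0,0,0,0,0,2,0,0,0,0,0,0,2,0,0,0,0,0,0,0,0,0],
)

```text
clock: 36.7
ee_pos: [0.4473, -0.1324, 0.1093]
ee_rot: [0.513, -0.508, -0.488, 0.491]
ft_force: [-0.3, -0.8, -0.0]
gripper_width: 0.0436
```

```bash
python3 - <<'E'
from h import *
go([(.4496,-.1318,.0165)],88.25)
E
```

```text
t 36.7 pos [ 0.4473 -0.1324  0.1093] jawdeg 87.5624 tilt 0.4781 w 0.0436 F [-0.2903 -0.7761 -0.0058] j [-0.3133  0.3798  2.045  -0.      0.7252 -1.8416]
turn [-0.008  -0.012   0.0023] deg 0.837
first shift in cur axes cm [ 0.0507  9.2745 -0.3059]
to [ 0.4496 -0.1318  0.0165] shift cm in target axes [ 0.0686  9.2765 -0.2322]
```

servo_tool(
  rows=[-0.008,-0.012,0.002,0,1.5,-0.25,0,0,0,0,0,2,0,0,0,0,0,-0.1,2,0,0,0,0,0,-0.1,1.5,0,0,0,0,0,0,0,0,0],
)

```text
clock: 37.2
ee_pos: [0.451, -0.1362, 0.0377]
ee_rot: [0.509, -0.508, -0.491, 0.492]
ft_force: [-1.0, 0.2, 0.6]
gripper_width: 0.044
```

```bash
python3 - <<'E'
from h import *
go([(.4496,-.1318,.0165)],88.25)
E
```

```text
t 37.2 pos [ 0.451  -0.1362  0.0377] jawdeg 88.0233 tilt 0.103 w 0.044 F [-1.0362  0.1672  0.595 ] j [-3.1840e-01  5.2340e-01  2.0622e+00 -1.0000e-04  5.5780e-01 -1.8546e+00]
turn [-0.0017 -0.004   0.0004] deg 0.2489
first shift in cur axes cm [0.4317 2.1208 0.1558]
to [ 0.4496 -0.1318  0.0165] shift cm in target axes [0.4332 2.1203 0.1578]
```

servo_tool(
  rows=[0,-0.004,0,0.45,0.3,0.15,0,0,0,0,0,1,0,0,0,0,0,0,0.8,0,0,0,0,0,0,0,0,0],
)

```text
clock: 37.6
ee_pos: [0.4511, -0.1318, 0.0172]
ee_rot: [-0.508, 0.508, 0.492, -0.492]
ft_force: [0.9, -0.4, -0.1]
gripper_width: 0.0437
```

```bash
python3 - <<'E'
from h import *
go([(.4496,-.1318,.0165)],88.25)
E
```

```text
t 37.6 pos [ 0.4511 -0.1318  0.0172] jawdeg 88.2115 tilt 0.0324 w 0.0437 F [ 0.9295 -0.3588 -0.0582] j [-3.0960e-01  5.6450e-01  2.0686e+00 -2.0000e-04  5.0790e-01 -1.8490e+00]
turn [ 0.0005 -0.0007 -0.0002] deg 0.0503
first shift in cur axes cm [-1.000e-04  7.010e-02  1.481e-01]
to [ 0.4496 -0.1318  0.0165] shift cm in target axes [0.     0.0701 0.148 ]
```

servo_tool(
  rows=[0,0,0,0,0,0.15,-1,0,0,0,0,0,0,-1,0,0,0,0,0,0,-1,0,0,0,0,0,0,-1],
)

```text
clock: 38.0
ee_pos: [0.4498, -0.1319, 0.0177]
ee_rot: [-0.507, 0.508, 0.492, -0.492]
ft_force: [0.1, 0.5, -0.7]
gripper_width: 0.0268
```

servo_tool(
  rows=[0,0,0,0,-2,0,-1,0,0,0,0,-3.5,0,-1,0,0,0,0,-3.5,0,-1,0,0,0,0,-4,0,-1,0,0,0,0,-3.5,0,-1,0,0,0,2,0,0,-1,0,0,0,3.5,0,0,-1,0,0,0,3.8,0,0,-1,0,0,0,3.8,0,0,-1,0,0,0,3.8,0,0,-1,0,0,0,3.8,0,0,-1],
)

```text
clock: 39.1
ee_pos: [0.4577, 0.0779, 0.1926]
ee_rot: [-0.508, 0.512, 0.492, -0.488]
ft_force: [0.8, -0.5, 0.5]
gripper_width: 0.0263
```

```bash
python3 - <<'E'
from h import *
go([(.4421,.333,.17)],87)
E
```

```text
t 39.1 pos [0.4577 0.0779 0.1926] jawdeg 87.6926 tilt 0.456 w 0.0263 F [ 0.756  -0.4726  0.4739] j [ 0.1445  0.2267  2.0051 -0.0029  0.9022 -1.3843]
turn [ 0.0079  0.0121 -0.0008] deg 0.8294
first shift in cur axes cm [25.4284  2.2187  2.5997]
to [0.4421 0.333  0.17  ] shift cm in target axes [25.3935  2.26    2.8892]
```

servo_tool(
  rows=[0.008,0.012,0,3.8,0.2,0.4,-1,0,0,0,3.8,0.2,0.4,-1,0,0,0,3.8,0.2,0.4,-1,0,0,0,3.8,0.2,0.4,-1,0,0,0,3.8,0.2,0.4,-1,0,0,0,3,0,0.4,-1,0,0,0,2,0,0.2,-1,0,0,0,0,0,0,-1,0,0,0,0,0,0,-1],
)

```text
clock: 40.0
ee_pos: [0.4408, 0.3332, 0.1833]
ee_rot: [-0.511, 0.512, 0.489, -0.487]
ft_force: [0.8, 0.6, -0.1]
gripper_width: 0.0266
```

```bash
python3 - <<'E'
from h import *
go([(.4421,.333,.0237)],87)
E
```

```text
t 40.0 pos [0.4408 0.3332 0.1833] jawdeg 87.327 tilt 0.1592 w 0.0266 F [ 0.8158  0.6035 -0.0994] j [ 6.2640e-01  3.6730e-01  1.8241e+00 -1.4000e-03  9.4770e-01 -8.9690e-01]
turn [0.0027 0.0057 0.0007] deg 0.3637
first shift in cur axes cm [-0.0218 15.9602 -0.0901]
to [0.4421 0.333  0.0237] shift cm in target axes [-1.05000e-02  1.59599e+01 -1.33300e-01]
```

servo_tool(
  rows=[0.003,0.006,0,0,2,-0.1,-1,0,0,0,0.1,2.5,0,-1,0,0,0,0.1,2.5,0,-1,0,0,0,0.1,2.5,0,-1,0,0,0,0.1,1.5,0,-1,0,0,0,0,0,0,-1],
)

```text
clock: 40.6
ee_pos: [0.4436, 0.3305, 0.0716]
ee_rot: [-0.514, 0.515, 0.486, -0.485]
ft_force: [-0.4, -0.1, -0.0]
gripper_width: 0.0269
```

```bash
python3 - <<'E'
from h import *
go([(.4421,.333,.0237)],87)
E
```

```text
t 40.6 pos [0.4436 0.3305 0.0716] jawdeg 86.6384 tilt 0.0838 w 0.0269 F [-0.4343 -0.1466 -0.0346] j [ 6.1900e-01  5.3910e-01  1.8775e+00 -5.0000e-04  7.2350e-01 -8.9280e-01]
turn [ 0.0013 -0.0063  0.0007] deg 0.3712
first shift in cur axes cm [0.2366 4.7927 0.1707]
to [0.4421 0.333  0.0237] shift cm in target axes [0.2408 4.7928 0.1629]
```

servo_tool(
  rows=[0,-0.006,0,0.25,1.2,0.15,-1,0,0,0,0,1.3,0,-1,0,0,0,0,1.2,0,-1,0,0,0,0,0.8,0,-1,0,0,0,0,0,0,-1],
)

```text
clock: 41.1
ee_pos: [0.4437, 0.332, 0.0252]
ee_rot: [-0.513, 0.514, 0.488, -0.485]
ft_force: [0.5, 0.3, -0.9]
gripper_width: 0.0266
```

```bash
python3 - <<'E'
from h import *
go([(.4421,.333,.0237)],87)
E
```

```text
t 41.1 pos [0.4437 0.332  0.0252] jawdeg 86.8897 tilt 0.2245 w 0.0266 F [ 0.5458  0.2805 -0.8607] j [ 6.2130e-01  6.1960e-01  1.8857e+00 -8.0000e-04  6.3250e-01 -8.9460e-01]
turn [ 0.0033 -0.0019  0.002 ] deg 0.2502
first shift in cur axes cm [0.0879 0.1447 0.1617]
to [0.4421 0.333  0.0237] shift cm in target axes [0.0885 0.1451 0.161 ]
```

Within 2 mm of the mat centre; lower the last 1.5 mm and release.

servo_tool(
  rows=[0.003,0,0.002,0.1,0.15,0.15,-1,0,0,0,0,0,0,-1,0,0,0,0,0,0,-0.2,0,0,0,0,0,0,-0.1,0,0,0,0,0,0,0,0,0,0,0,-1.5,0,0,0,0,0,0,-3,0,0,0,0,0,0,-4,0,0.05,0,0,0,0,-4,0,0.05,0,0,0,0,-4,0,0.05,0,0,0,0,0,0,0.05],
)

```text
clock: 42.2
ee_pos: [0.4422, 0.3339, 0.2003]
ee_rot: [-0.513, 0.513, 0.487, -0.486]
ft_force: [0.7, 0.7, 0.1]
gripper_width: 0.046
```

```bash
python3 - <<'E'
from h import *
go([(.4518,-.0779,.17),(.4518,-.0779,.026)],88.25)
c=cap("wrist"); cv2.imwrite("pics/w13.png",c['color'][:,:,::-1])
E
```

```text
t 42.2 pos [0.4422 0.3339 0.2003] jawdeg 86.9284 tilt 0.127 w 0.046 F [0.7235 0.7104 0.0857] j [ 6.2540e-01  3.4710e-01  1.8077e+00 -1.0000e-04  9.8450e-01 -8.9180e-01]
turn [ 0.0018 -0.0231  0.0013] deg 1.3278
first shift in cur axes cm [-41.0776   2.9764  -3.1577]
to [ 0.4518 -0.0779  0.17  ] shift cm in target axes [-41.1356   3.0253  -2.2148]
to [ 0.4518 -0.0779  0.026 ] shift cm in target axes [ 0.  14.4  0. ]
```

View pics/w13.png

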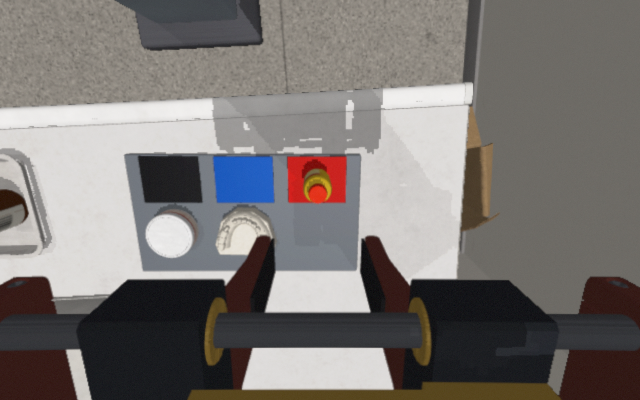

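servo_tool(
  rows=[0.002,-0.023,0,-3,0,-0.1,0.05,0,0,0,-3.8,0,-0.2,0.05,0,0,0,-3.8,0,-0.2,0.05,0,0,0,-3.8,0,-0.2,0.05,0,0,0,-3.8,0,-0.2,0.05,0,0,0,-3.8,0,-0.2,0.05,0,0,0,-3.8,0,-0.2,0.05,0,0,0,-3.8,0,-0.2,0.05,0,0,0,-3.8,0,-0.2,0.05,0,0,0,-3,0,-0.2,0.05,0,0,0,-2.4,0,-0.2,0.05,0,0,0,0,0,0,0.05],
)

```text
clock: 43.45
ee_pos: [0.4416, -0.0694, 0.1921]
ee_rot: [0.51, -0.503, -0.489, 0.498]
ft_force: [-0.6, 0.1, -0.1]
gripper_width: 0.0461
```

```bash
python3 - <<'E'
from h import *
go([(.4515,-.0779,.12),(.4515,-.0779,.026)],88.25)
E
```

```text
t 43.45 pos [ 0.4416 -0.0694  0.1921] jawdeg 88.5174 tilt 0.9163 w 0.0461 F [-0.6158  0.1184 -0.1055] j [-0.1802  0.2128  2.0258 -0.0041  0.9187 -1.7226]
turn [-0.016   0.0047 -0.0009] deg 0.9544
first shift in cur axes cm [-0.8214  7.1905 -1.1316]
to [ 0.4515 -0.0779  0.12  ] shift cm in target axes [-0.8225  7.207  -1.0204]
to [ 0.4515 -0.0779  0.026 ] shift cm in target axes [0.  9.4 0. ]
```

servo_tool(
  rows=[-0.016,0.005,-0.001,-0.8,1,-1,0.05,0,0,0,0,2,0,0.05,0,0,0,0,2,0,0.05,0,0,0,0,1,0,0.05,0,0,0,0,0,0,0.05],
)

```text
clock: 43.95
ee_pos: [0.4487, -0.075, 0.1284]
ee_rot: [0.51, -0.507, -0.491, 0.492]
ft_force: [-1.0, 0.1, -0.1]
gripper_width: 0.0464
```

```bash
python3 - <<'E'
from h import *
go([(.4515,-.0779,.026)],88.25)
E
```

```text
t 43.95 pos [ 0.4487 -0.075   0.1284] jawdeg 88.0886 tilt 0.2573 w 0.0464 F [-0.9944  0.0992 -0.0606] j [-0.1928  0.3288  2.0617  0.0023  0.7553 -1.7319]
turn [-0.0039 -0.0028  0.0022] deg 0.3036
first shift in cur axes cm [-0.3028 10.2343 -0.3273]
to [ 0.4515 -0.0779  0.026 ] shift cm in target axes [-0.2812 10.2362 -0.2864]
```

servo_tool(
  rows=[-0.004,-0.003,0.002,-0.35,0.5,-0.35,0.05,0,0,0,-0.1,1.5,0,0.05,0,0,0,-0.1,2,0,0.05,0,0,0,-0.1,1.5,0,0.05,0,0,0,0,0,0,0.05],
)

```text
clock: 44.45
ee_pos: [0.4555, -0.0812, 0.074]
ee_rot: [-0.505, 0.509, 0.494, -0.492]
ft_force: [0.1, -0.3, 0.2]
gripper_width: 0.046
```

```bash
python3 - <<'E'
from h import *
go([(.4515,-.0779,.026)],88.25)
E
```

```text
t 44.45 pos [ 0.4555 -0.0812  0.074 ] jawdeg 88.4326 tilt 0.3805 w 0.046 F [ 0.0773 -0.2744  0.2172] j [-2.0220e-01  4.3910e-01  2.0770e+00  2.0000e-04  6.1890e-01 -1.7458e+00]
turn [ 0.0066  0.0032 -0.001 ] deg 0.4222
first shift in cur axes cm [0.3251 4.7947 0.44  ]
to [ 0.4515 -0.0779  0.026 ] shift cm in target axes [0.3188 4.7978 0.4095]
```

servo_tool(
  rows=[0.007,0.003,0,0.3,0,0.4,0.05,0,0,0,0,1.2,0,0.05,0,0,0,0,1.5,0,0.05,0,0,0,0,1.2,0,0.05,0,0,0,0,0,0,0.05],
)

```text
clock: 44.95
ee_pos: [0.4541, -0.078, 0.0356]
ee_rot: [-0.506, 0.509, 0.493, -0.492]
ft_force: [-0.2, -0.3, -0.0]
gripper_width: 0.046
```

```bash
python3 - <<'E'
from h import *
go([(.4515,-.0779,.026)],88.25)
E
```

```text
t 44.95 pos [ 0.4541 -0.078   0.0356] jawdeg 88.2879 tilt 0.3306 w 0.046 F [-0.1771 -0.3436 -0.031 ] j [-0.1951  0.5169  2.0895 -0.0025  0.5295 -1.7339]
turn [ 0.0054  0.0007 -0.0022] deg 0.3328
first shift in cur axes cm [0.0035 0.9633 0.2694]
to [ 0.4515 -0.0779  0.026 ] shift cm in target axes [0.0013 0.9648 0.2643]
```

servo_tool(
  rows=[0.005,0,-0.002,0,0.5,0.25,0.05,0,0,0,0,0.3,0,0.05,0,0,0,0,0,0,-1,0,0,0,0,0,0,-1,0,0,0,0,0,0,-1,0,0,0,0,0,0,-1],
)

```text
clock: 45.55
ee_pos: [0.4522, -0.0781, 0.0279]
ee_rot: [-0.507, 0.508, 0.493, -0.492]
ft_force: [-0.2, 1.1, -1.6]
gripper_width: 0.0348
```

servo_tool(
  rows=[0,0,0,0,-2,0,-1,0,0,0,0,-3.5,0,-1,0,0,0,0,-3.5,0,-1,0,0,0,0,-4,0,-1,0,0,0,0,-3.5,0,-1,0,0,0,2,0,0.1,-1,0,0,0,3.5,0,0.1,-1,0,0,0,3.8,0,0.1,-1,0,0,0,3.8,0,0.2,-1],
)

```text
clock: 46.45
ee_pos: [0.4518, 0.0535, 0.202]
ee_rot: [-0.508, 0.511, 0.492, -0.489]
ft_force: [0.6, 0.3, -0.1]
gripper_width: 0.0346
```

```bash
python3 - <<'E'
from h import *
go([(.4376,.2528,.17)],87)
E
```

```text
t 46.45 pos [0.4518 0.0535 0.202 ] jawdeg 87.8412 tilt 0.3371 w 0.0346 F [ 0.6402  0.2906 -0.0879] j [ 9.2400e-02  1.9910e-01  2.0146e+00 -1.1000e-03  9.2210e-01 -1.4401e+00]
turn [ 0.0059  0.0147 -0.0001] deg 0.9063
first shift in cur axes cm [19.86    3.1866  2.1865]
to [0.4376 0.2528 0.17  ] shift cm in target axes [19.8256  3.2019  2.4591]
```

servo_tool(
  rows=[0.006,0.015,0,3.8,0.3,0.4,-1,0,0,0,3.8,0.3,0.4,-1,0,0,0,3.8,0.3,0.4,-1,0,0,0,3.8,0.3,0.4,-1,0,0,0,3,0,0.4,-1,0,0,0,1.5,0,0.2,-1,0,0,0,0,0,0,-1,0,0,0,0,0,0,-1],
)

```text
clock: 47.25
ee_pos: [0.4371, 0.2631, 0.191]
ee_rot: [-0.511, 0.512, 0.489, -0.487]
ft_force: [0.2, 0.7, -1.2]
gripper_width: 0.0345
```

```bash
python3 - <<'E'
from h import *
go([(.4376,.2528,.0335)],87)
E
```

```text
t 47.25 pos [0.4371 0.2631 0.191 ] jawdeg 87.263 tilt 0.1841 w 0.0345 F [ 0.1528  0.685  -1.1922] j [ 5.1900e-01  2.9710e-01  1.9092e+00 -8.0000e-04  9.3210e-01 -1.0036e+00]
turn [0.003  0.0046 0.0012] deg 0.321
first shift in cur axes cm [-1.0494 15.748  -0.0535]
to [0.4376 0.2528 0.0335] shift cm in target axes [-1.0307 15.749  -0.1054]
```

servo_tool(
  rows=[0.003,0.005,0,-0.8,2,-0.1,-1,0,0,0,0,2.5,0,-1,0,0,0,0,2.5,0,-1,0,0,0,0,2.5,0,-1,0,0,0,0,1.5,0,-1,0,0,0,0,0,0,-1],
)

```text
clock: 47.85
ee_pos: [0.4397, 0.2485, 0.0794]
ee_rot: [-0.514, 0.515, 0.486, -0.484]
ft_force: [-0.2, 1.4, -1.3]
gripper_width: 0.0343
```

```bash
python3 - <<'E'
from h import *
go([(.4376,.2528,.0335)],87)
E
```

```text
t 47.85 pos [0.4397 0.2485 0.0794] jawdeg 86.5965 tilt 0.1961 w 0.0343 F [-0.2074  1.434  -1.3124] j [ 4.9070e-01  4.7370e-01  1.9825e+00  1.0000e-04  6.8200e-01 -1.0208e+00]
turn [ 0.0029 -0.007   0.0019] deg 0.4488
first shift in cur axes cm [0.4133 4.5901 0.2465]
to [0.4376 0.2528 0.0335] shift cm in target axes [0.4234 4.59   0.2303]
```

servo_tool(
  rows=[0.003,-0.007,0.002,0.45,1,0.25,-1,0,0,0,0,1.3,0,-1,0,0,0,0,1.2,0,-1,0,0,0,0,0.6,0,-1,0,0,0,0,0,0,-1],
)

```text
clock: 48.35
ee_pos: [0.4389, 0.2525, 0.0372]
ee_rot: [-0.513, 0.514, 0.487, -0.486]
ft_force: [0.5, 0.9, -0.4]
gripper_width: 0.0345
```

```bash
python3 - <<'E'
from h import *
go([(.4376,.2528,.0335)],87)
E
```

```text
t 48.35 pos [0.4389 0.2525 0.0372] jawdeg 86.9133 tilt 0.1412 w 0.0345 F [ 0.5028  0.8616 -0.3919] j [ 4.9860e-01  5.5440e-01  1.9890e+00 -5.0000e-04  5.9570e-01 -1.0179e+00]
turn [ 0.0022 -0.0015  0.0011] deg 0.1657
first shift in cur axes cm [0.0267 0.3664 0.136 ]
to [0.4376 0.2528 0.0335] shift cm in target axes [0.0273 0.3667 0.1351]
```

servo_tool(
  rows=[0.002,0,0,0,0.25,0.15,-1,0,0,0,0,0.1,0,-1,0,0,0,0,0,0,-1],
)

```text
clock: 48.65
ee_pos: [0.4374, 0.2528, 0.0341]
ee_rot: [0.513, -0.513, -0.487, 0.486]
ft_force: [0.2, -0.3, -0.8]
gripper_width: 0.0341
```

```bash
python3 - <<'E'
from h import *
st()
E
```

```text
t 48.65 pos [0.4374 0.2528 0.0341] jawdeg 86.9344 tilt 0.0663 w 0.0341 F [ 0.1981 -0.2607 -0.8075] j [ 4.9990e-01  5.5970e-01  1.9908e+00  1.5000e-03  5.9030e-01 -1.0186e+00]
```

servo_tool(
  rows=[0,0,0,0,0.05,0,-1,0,0,0,0,0,0,0,0,0,0,0,0,0,0.1,0,0,0,0,0,0,0.15,0,0,0,0,-1.5,0,0.15,0,0,0,0,-3,0,0.15,0,0,0,0,-4,0,0.2,0,0,0,0,-4,0,0.4,0,0,0,0,-3.5,0,0.4,0,0,0,0,0,0,0.4],
)

```text
clock: 49.65
ee_pos: [0.4373, 0.2526, 0.1993]
ee_rot: [0.513, -0.513, -0.487, 0.486]
ft_force: [0.5, -0.0, -0.1]
gripper_width: 0.0614
```

```bash
python3 - <<'E'
from h import *
go([(.4542,-.0123,.17),(.4542,-.0123,.029)],88.25)
c=cap("wrist"); cv2.imwrite("pics/w14.png",c['color'][:,:,::-1])
E
```

```text
t 49.65 pos [0.4373 0.2526 0.1993] jawdeg 86.9427 tilt 0.0501 w 0.0614 F [ 0.5239 -0.0248 -0.1141] j [ 4.9970e-01  2.7930e-01  1.9114e+00  1.1000e-03  9.5100e-01 -1.0183e+00]
turn [-0.0005 -0.0228  0.0007] deg 1.3083
first shift in cur axes cm [-26.3655   2.9077  -3.1009]
to [ 0.4542 -0.0123  0.17  ] shift cm in target axes [-26.4273   2.9282  -2.4971]
to [ 0.4542 -0.0123  0.029 ] shift cm in target axes [ 0.  14.1  0. ]
```

View pics/w14.png

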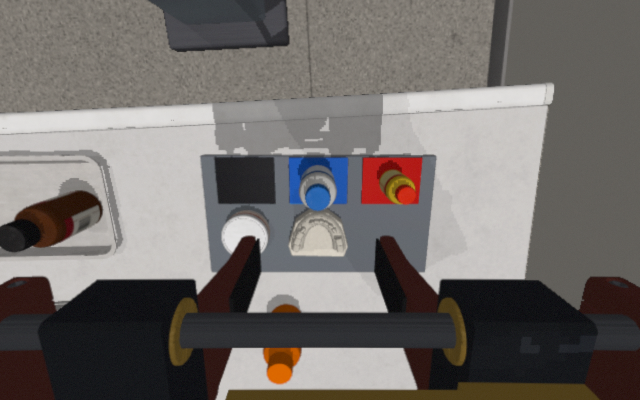

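Good. Now brown.

servo_tool(
  rows=[0,-0.023,0,-3,0,-0.3,0.45,0,0,0,-3.8,0,-0.3,0.45,0,0,0,-3.8,0,-0.3,0.45,0,0,0,-3.8,0,-0.3,0.45,0,0,0,-3.8,0,-0.3,0.45,0,0,0,-3.5,0,-0.3,0.45,0,0,0,-2.2,0,-0.3,0.45,0,0,0,-1.3,0,-0.2,0.45,0,0,0,0,0,0,0.45],
)

```text
clock: 50.6
ee_pos: [0.4449, -0.0097, 0.1866]
ee_rot: [0.511, -0.502, -0.488, 0.498]
ft_force: [0.2, 0.2, -0.3]
gripper_width: 0.0634
```

```bash
python3 - <<'E'
from h import *
go([(.4542,-.0123,.12),(.4542,-.0123,.029)],88.25)
E
```

```text
t 50.6 pos [ 0.4449 -0.0097  0.1866] jawdeg 88.4763 tilt 1.0634 w 0.0634 F [ 0.2363  0.2097 -0.3396] j [-0.0469  0.2201  2.0325 -0.0028  0.9074 -1.5894]
turn [-0.0185  0.0039 -0.0019] deg 1.087
first shift in cur axes cm [-0.2245  6.639  -1.0579]
to [ 0.4542 -0.0123  0.12  ] shift cm in target axes [-0.2332  6.657  -0.9361]
to [ 0.4542 -0.0123  0.029 ] shift cm in target axes [0.  9.1 0. ]
```

servo_tool(
  rows=[-0.018,0.004,-0.002,-0.2,0,-1,0.45,0,0,0,0,2,0,0.45,0,0,0,0,2,0,0.45,0,0,0,0,1.5,0,0.45,0,0,0,0,0,0,0.45],
)

```text
clock: 51.1
ee_pos: [0.4563, -0.0091, 0.1273]
ee_rot: [-0.507, 0.507, 0.493, -0.492]
ft_force: [0.3, -0.3, 0.3]
gripper_width: 0.0635
```

```bash
python3 - <<'E'
from h import *
go([(.4542,-.0123,.029)],88.25)
E
```

```text
t 51.1 pos [ 0.4563 -0.0091  0.1273] jawdeg 88.307 tilt 0.1232 w 0.0635 F [ 0.28   -0.2801  0.2999] j [-4.7000e-02  3.3030e-01  2.0631e+00  2.0000e-03  7.4640e-01 -1.5897e+00]
turn [0.0017 0.001  0.0013] deg 0.1357
first shift in cur axes cm [-0.335   9.8275  0.2164]
to [ 0.4542 -0.0123  0.029 ] shift cm in target axes [-0.3224  9.8283  0.1993]
```

servo_tool(
  rows=[0.002,0,0,-0.35,0.5,0.2,0.45,0,0,0,0,2,0,0.45,0,0,0,0,2,0,0.45,0,0,0,0,2,0,0.45,0,0,0,0,1,0,0.45,0,0,0,0,0,0,0.45],
)

```text
clock: 51.7
ee_pos: [0.4577, -0.011, 0.0519]
ee_rot: [-0.505, 0.508, 0.495, -0.491]
ft_force: [-0.0, -0.5, -0.1]
gripper_width: 0.0636
```

```bash
python3 - <<'E'
from h import *
go([(.4542,-.0123,.029)],88.25)
E
```

```text
t 51.7 pos [ 0.4577 -0.011   0.0519] jawdeg 88.5158 tilt 0.3882 w 0.0636 F [-0.03   -0.457  -0.0614] j [-0.0511  0.4798  2.0935  0.003   0.5618 -1.5986]
turn [0.0066 0.0046 0.0015] deg 0.4703
first shift in cur axes cm [-0.1414  2.2875  0.3589]
to [ 0.4542 -0.0123  0.029 ] shift cm in target axes [-0.1397  2.29    0.3431]
```

servo_tool(
  rows=[0.007,0.005,0.001,-0.15,1,0.35,0.45,0,0,0,0,1,0,0.45,0,0,0,0,0.3,0,0.45,0,0,0,0,0,0,0.45],
)

```text
clock: 52.1
ee_pos: [0.4556, -0.0125, 0.0289]
ee_rot: [-0.507, 0.508, 0.493, -0.491]
ft_force: [-0.4, 1.1, -0.5]
gripper_width: 0.0638
```

```bash
python3 - <<'E'
from h import *
go([(.4542,-.0123,.029)],88.25)
E
```

```text
t 52.1 pos [ 0.4556 -0.0125  0.0289] jawdeg 88.2155 tilt 0.1436 w 0.0638 F [-0.4187  1.1108 -0.4579] j [-5.3900e-02  5.2800e-01  2.0992e+00  7.0000e-04  5.1190e-01 -1.5941e+00]
turn [ 0.0025 -0.0006  0.0003] deg 0.1477
first shift in cur axes cm [ 0.0201 -0.0114  0.1358]
to [ 0.4542 -0.0123  0.029 ] shift cm in target axes [ 0.0202 -0.0111  0.1358]
```

servo_tool(
  rows=[0,0,0,0,0,0,-1,0,0,0,0,0,0,-1,0,0,0,0,0,0,-1,0,0,0,0,0,0,-1],
)

```text
clock: 52.5
ee_pos: [0.4561, -0.0126, 0.0296]
ee_rot: [-0.507, 0.509, 0.493, -0.491]
ft_force: [0.6, 0.3, -1.4]
gripper_width: 0.0408
```

servo_tool(
  rows=[0,0,0,0,-2,0,-1,0,0,0,0,-3.5,0,-1,0,0,0,0,-3.5,0,-1,0,0,0,0,-3.5,0,-1,0,0,0,2,-1,0.1,-1,0,0,0,3.5,0,0.4,-1,0,0,0,3.5,0,0.4,-1,0,0,0,3.5,0,0.4,-1,0,0,0,2.8,0,0.4,-1,0,0,0,1.5,0,0.2,-1,0,0,0,0,0,0,-1,0,0,0,0,0,0,-1],
)

```text
clock: 53.7
ee_pos: [0.4407, 0.1617, 0.1718]
ee_rot: [-0.507, 0.509, 0.494, -0.49]
ft_force: [-0.5, -0.7, -2.1]
gripper_width: 0.041
```

```bash
python3 - <<'E'
from h import *
go([(.4334,.1733,.036)],87)
E
```

```text
t 53.7 pos [0.4407 0.1617 0.1718] jawdeg 88.1157 tilt 0.3564 w 0.041 F [-0.5459 -0.666  -2.0561] j [ 3.2660e-01  2.6810e-01  2.0100e+00 -7.0000e-04  8.5730e-01 -1.2108e+00]
turn [0.006  0.0195 0.0017] deg 1.171
first shift in cur axes cm [ 1.1148 13.5735  0.851 ]
to [0.4334 0.1733 0.036 ] shift cm in target axes [ 1.1224 13.5764  0.7917]
```

servo_tool(
  rows=[0.006,0.02,0.002,1.1,1,0.8,-1,0,0,0,0.1,2.5,0,-1,0,0,0,0.1,2.5,0,-1,0,0,0,0.1,2.5,0,-1,0,0,0,0,1,0,-1,0,0,0,0,0,0,-1],
)

```text
clock: 54.3
ee_pos: [0.435, 0.1715, 0.075]
ee_rot: [-0.514, 0.515, 0.486, -0.484]
ft_force: [0.1, 0.3, -0.9]
gripper_width: 0.0407
```

```bash
python3 - <<'E'
from h import *
go([(.4334,.1733,.036)],87)
E
```

```text
t 54.3 pos [0.435  0.1715 0.075 ] jawdeg 86.6137 tilt 0.148 w 0.0407 F [ 0.1438  0.2908 -0.8597] j [ 3.5080e-01  4.4330e-01  2.0634e+00 -1.9000e-03  6.3250e-01 -1.1594e+00]
turn [ 0.0026 -0.0067 -0.0001] deg 0.4137
first shift in cur axes cm [0.1735 3.9037 0.181 ]
to [0.4334 0.1733 0.036 ] shift cm in target axes [0.1744 3.9042 0.1697]
```

servo_tool(
  rows=[0.003,-0.007,0,0.2,1,0.2,-1,0,0,0,0,1.2,0,-1,0,0,0,0,1,0,-1,0,0,0,0,0.4,0,-1,0,0,0,0,0,0,-1],
)

```text
clock: 54.8
ee_pos: [0.435, 0.1734, 0.0384]
ee_rot: [-0.513, 0.513, 0.488, -0.486]
ft_force: [-0.3, 0.5, -1.1]
gripper_width: 0.0407
```

```bash
python3 - <<'E'
from h import *
go([(.4334,.1733,.036)],87)
E
```

```text
t 54.8 pos [0.435  0.1734 0.0384] jawdeg 86.9749 tilt 0.1815 w 0.0407 F [-0.317   0.4698 -1.1038] j [ 3.5390e-01  5.1830e-01  2.0714e+00  2.0000e-04  5.4870e-01 -1.1643e+00]
turn [ 0.0029 -0.0004  0.0013] deg 0.1832
first shift in cur axes cm [-0.0207  0.2351  0.1625]
to [0.4334 0.1733 0.036 ] shift cm in target axes [-0.0203  0.2356  0.1618]
```

servo_tool(
  rows=[0.003,0,0,0,0.25,0.15,-1,0,0,0,0,0.05,0,-1,0,0,0,0,0,0,-1,0,0,0,0,0,0,0.1,0,0,0,0,0,0,0.3,0,0,0,0,0,0,0.3,0,0,0,0,-1.5,0,0.3,0,0,0,0,-3,0,0.3,0,0,0,0,-4,0,0.3,0,0,0,0,-4,0,0.3,0,0,0,0,-4,0,0.3],
)

```text
clock: 55.9
ee_pos: [0.4305, 0.1725, 0.202]
ee_rot: [0.515, -0.511, -0.484, 0.49]
ft_force: [1.1, 0.4, 0.3]
gripper_width: 0.057
```

servo_tool(
  rows=[0,0,0,-3,-2,0,0.3,0,0,0,-3.8,-1,0,0.3,0,0,0,-3.8,0,0,0.3,0,0,0,-3.8,0,0,0.3,0,0,0,-1.5,0,0,0.3,0,0,0,0,0,0,0.3],
)

```text
clock: 56.5
ee_pos: [0.4265, 0.0102, 0.2414]
ee_rot: [-0.51, 0.514, 0.49, -0.485]
ft_force: [0.4, 0.9, 0.3]
gripper_width: 0.0571
```

```bash
python3 - <<'E'
from h import *
st()
c=cap("top"); crop(c,"pics/tA.png",165,180,295,260,6); crop(c,"pics/tB.png",295,190,455,270,5)
c=cap("side"); crop(c,"pics/sF.png",220,120,420,320,3)
E
```

```text
t 56.5 pos [0.4265 0.0102 0.2414] jawdeg 87.2021 tilt 0.4493 w 0.0571 F [0.4194 0.8702 0.2809] j [-4.9000e-03  9.4700e-02  2.0326e+00  1.5000e-03  1.0065e+00 -1.5276e+00]
```

View pics/tA.png

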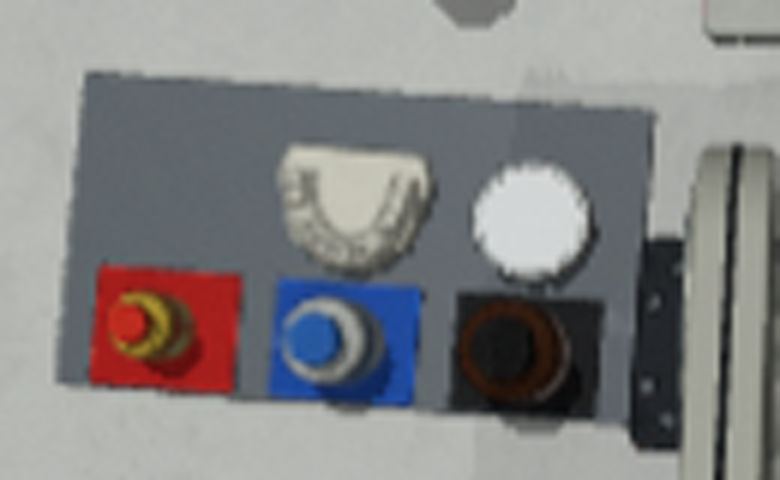

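View pics/tB.png

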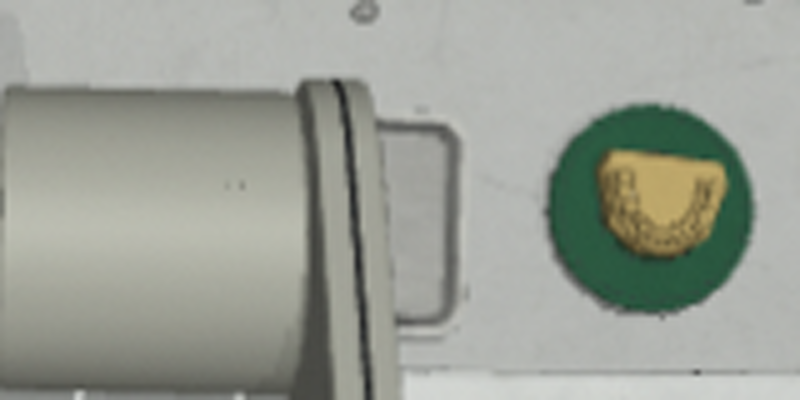

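View pics/sF.png

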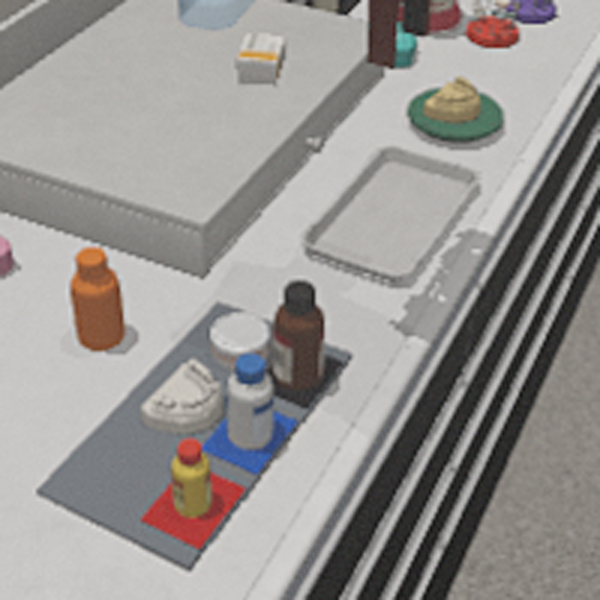

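```bash
python3 - <<'E'
from h import *
from rig import ticket
c=cap("top")
A=lambda x,y,z:onz(c,165+(x+.5)/6-.5,180+(y+.5)/6-.5,z)
ok=True
for n,p,z,m in [("red",(131,321),.070,(.4421,.333)),("blue",(316,341),.086,(.4376,.2528)),("black",(503,347),.1,(.4334,.1733))]:
    q=A(*p,z); d=np.linalg.norm(q[:2]-m); pr(n,q,d); ok&=d<.008
if ok: print(ticket.sign_off())
E
```

```text
red [0.4435 0.3315 0.07  ] 0.002
blue [0.4361 0.2504 0.086 ] 0.0028
black [0.4345 0.1718 0.1   ] 0.0019
the job is handed in; nothing more can be done
None
```

I handed the job in at about 56.6 s of the 152 s allowed. The sign-off reports no verdict, so what follows is my own measuring.

- **Order:** I stood the brown, white and yellow bottles in the tray. I then moved the yellow cast to the turntable, and put the bottles back in the order yellow, white, brown.
- **Bottles:** In the last pictures all three stand upright and released. The caps are 2.0 mm (red), 2.8 mm (blue) and 1.9 mm (black) from the centres of their mats, against a limit of 14 mm.
- **Yellow cast:** It lies flat on the turntable. I measured it about 2–3 mm off centre right after placing it, against a limit of 15 mm. I did not measure it again at the end, but the final top picture shows it in the same place.
- **White cast and orange bottle:** The white cast sits at the same pixels as at the start. The gripper never went near the orange look-alike, and it looks undisturbed.
- **Arm:** It was raised clear of everything at hand-in. No check failed; the arm drifted several millimetres on most moves, and I corrected that before each grasp and release.

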